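# Pour the spacers out of the slide-lid tin

### The job

Take the wedge-nosed parts tin out of the leaning rack and carry it to the rubber mat, keeping its loose sliding lid held shut all the way. There slide the lid well open, then hold it open with your fingers while you tip the tin nose-down over the grey sorting tray until all five brass spacers have run out over the nose into the tray. Stand the empty tin upright on the mat, let go of it, and leave the other things on the bench where they are.

Things in the scene. Friction and masses are not known exactly. Their poses are not given: they have to be found in the camera images.
- tin_mid (a point): The tin to empty: aluminium, 100 mm long (x), 46 wide (y), 56 high with lid; told by its wedge nose and lid ridge: its floor ends 70 mm before the front, then the underside rises at 35 degrees to a lip 48.5 mm up; a sheet foot stands under it. Point: centre, 28 mm above the underside. Axes: +x to the nose, z up through the lid. About 0.2 kg with lid, plus spacers.
- tin_seam (a point): Point midway between the tin's sides, 51.5 mm above its underside, 10 mm behind its centre: the seam of body and lid. The sides are flat, flush and 46 mm apart: below the seam they are the body, above it (51.5 to 56 mm up) the edge of the lid, so fingers closed across the sides at the seam clamp lid and body together; at half height they hold the body alone. Axes as the tin.
- tin_nose (a point): Middle of the pouring lip at the tip of the tin's nose: 50 mm ahead (tin's +x) of the tin's centre, 48.5 mm above its underside. Axes as the tin. Nose down about 60 degrees the spacers run out over this lip.
- lid (a joint): How far the lid has slid, m: 0 = shut, 0.05 = fully open at its stop, 50 mm to the rear (tin's -x); it then stands out 50 mm behind and the front half of the tin is open. Loose: 0.06 N of friction, so from a lean of about 10 degrees it slides by itself (nose up: opens, nose down: shuts) unless fingers hold it. In the rack only the back stop behind it keeps it shut.
- lid_ridge (a point): Centre of the finger ridge on the lid: a bar 8 mm thick (x), 30 mm wide (y), 10 mm high on the lid's top, its middle 12 mm behind the front edge of the lid; this point is 61 mm above the tin's underside, and moves back with the lid. Same axes as the tin.
- rack: Fixed grey sheet-metal rack, 216 mm wide (y), 120 deep, origin under its middle. Floor leans 28 degrees, low towards the robot (rack's -x); the tins lie on it nose up, along rack's x. A stop 59 mm high, square to that floor, runs along the low end behind them. Two places, 50 mm either side of the middle (y), floor there 34 mm above the bench; a 4 mm rib between. Either may hold the wanted tin.
- mat: Fixed black rubber mat, 130 mm (x) by 180 mm (y), 4 mm thick, origin under its middle on the bench.
- tray: Fixed grey plastic sorting tray, 130 mm (x) by 180 mm (y), 35 mm high, walls and floor 4 mm; origin under its middle on the bench. It lies just beyond the mat, middle about 160 mm from the mat's middle along x.
- spacer1_mid (a point): Centre of one of the five turned brass spacers in the tin: cylinder 12 mm in diameter, 14 mm long (along its y), 14 g, dark bore; rolls and slides easily on the tin's smooth metal.
- spacer2_mid (a point): Centre of one of the five turned brass spacers in the tin: cylinder 12 mm in diameter, 14 mm long (along its y), 14 g, dark bore; rolls and slides easily on the tin's smooth metal.
- spacer3_mid (a point): Centre of one of the five turned brass spacers in the tin: cylinder 12 mm in diameter, 14 mm long (along its y), 14 g, dark bore; rolls and slides easily on the tin's smooth metal.
- spacer4_mid (a point): Centre of one of the five turned brass spacers in the tin: cylinder 12 mm in diameter, 14 mm long (along its y), 14 g, dark bore; rolls and slides easily on the tin's smooth metal.
- spacer5_mid (a point): Centre of one of the five turned brass spacers in the tin: cylinder 12 mm in diameter, 14 mm long (along its y), 14 g, dark bore; rolls and slides easily on the tin's smooth metal.
- plain_tin_mid (a point): Bystander: closed aluminium tin with square ends and no ridge, 100 x 46 x 56 mm, in the other place of the rack; centre, 28 mm above its underside.
- capacitor_mid (a point): Bystander: black can capacitor standing on the bench, 35 mm in diameter, 50 mm high; centre.
- solder_reel_mid (a point): Bystander: reel of solder lying flat, 58 mm in diameter, 40 mm high; centre.
- coil_mid (a point): Bystander: copper ring coil lying flat, 45 mm in diameter, 18 mm high; centre.
- heat_sink_mid (a point): Bystander: black finned heat sink, 50 x 60 x 28 mm; centre.
- screwdriver_grip (a point): Bystander: black-handled screwdriver lying on the bench, 150 mm long; middle of its handle.
There are look-alikes about, which are no part of the job. What is shaped like the tray but pink or red is not meant.

How it is judged:
By the outcome, as a careful person would: the job done as asked, in the order asked, and still so for the second after the job is handed in, with the robot touching nothing.
It also fails if it takes over 58 s, if anything falls off the work surface, if the arm or the gripper's body presses on something with over 40 N, if the wrist force passes 120 N, or if a joint passes its speed limit or range.

### The arm

A 6-joint arm with a two-finger parallel gripper is mounted at the origin on the work surface. World frame = base frame: x ahead of the robot, y to its left, z up, the work surface at z = 0. Lengths are in mm, angles in rad, forces in N, time in s.
With the tool pointing down it reaches from about 250 to 775 mm from the base axis. Payload 4 kg.
Tool frame: the origin (TCP) lies at the very end of the fingers, on their centre line; the grasp point (between the pads) lies 19 mm behind it; z points along the fingers, y is the direction in which the jaws open and shut (so a half turn about z gives the same grasp; the last joint's range is limited). The gripper opens to 94 mm and grips with 3 to 60 N. Pads are 16 mm wide; open, the fingers measure 119 mm over their backs; the gripper's body (75 mm by 177 mm) begins 78 mm behind the grasp point.
Start: joints at [-1.366, 0.087, 1.371, -0, 1.684, -0.103], TCP at [166.627, -524.171, 205.506] pointing down, gripper open.
Joint ranges: [-3.1, 3.1], [-0.76, 2.03], [0.27, 2.55], [-1.08, 4.22], [0.17, 2.65], [-2.57, 2.57]. Speed limits (rad/s): [2.79, 2.79, 3.14, 3.14, 3.14, 3.14].

### API

Orientations are given as a 3x3 rotation matrix whose columns are the frame's x, y, z axes.
In Python, from bench import status, camera, env, find_in, landmark_of gives the robot as it stands.
- The arm moves only by the tool apply_moves, never from a script. Its argument "deltas" is one flat list of numbers, 5 for each row, row after row: the gripper's target within -1 to 1 (fully open at 1, half-way at 0, shut at -1), then the shift along the tool's x, y, z in mm, then the turn about the tool's z in degrees. A call has 1 to 20 rows; each row shifts and turns the pose as measured when the row begins, along the tool's axes as they then stand; what a row does not reach is not made up. A row lasts 1/10 s, in which the tool goes at most 50 mm and 8.59 degrees, less where a joint would pass 70% of its speed; a pose out of reach is approached as far as the arm can. A call is refused whole if a number of a shift passes 50 or a number of a turn 8.59, either way. A call with a gripper value outside its range is refused whole. The fingers move at their own pace and stop on an object; "grip_force" is the grip in N (left out, the last holds). Time passes only in rows, so rows that do not move let the fingers close. It gives the time, the measured TCP pose, the force and the opening at its end, in the units of the state.
- status.observe(): the state, without advancing time (a new reading comes with each control period).
- camera(name): name is "scene" or "top" or "wrist"; returns a dict with "img" (420x560x3 uint8, red, green, blue), "fovy" (degrees; the focal length in pixels is half the picture's height over the tangent of half this angle, whatever the lens; pixels are square), "cx", "cy" (the principal point, pixels), "T" (4x4, takes a point from camera to world coordinates). Camera axes: x right, y up, looking along -z (the intrinsics and any distortion apply to the point x, -y, -z); pixel columns grow to the right and rows downward; lengths in mm; the calibration is good to about 2 mm. A picture is of the moment at which its call begins. There is no depth.
- env.job_done(): hands the job in, once; it reports no verdict.
Trained networks look in a picture, given as the dict that the camera call returned (one of the last four; its "shot" number tells which), for a name from the list of things; names that differ only in an ending like _2 or _b are one class to them, and where a whole thing is asked for, a point or a joint stands for the part that bears it (a point fixed in the world has none). Each returns a list of dicts, best first, with "score" (0 to 1); they miss things now and then, are a little off and sometimes report something else, mostly with a low value. They report only what shows in the picture. A call takes as long as a camera call. They do not tell look-alikes from the thing itself.
- find_in(thing, picture): "point" ([column, row] in pixels, amid what is visible of it).
- landmark_of(thing, picture): "point" ([column, row] in pixels: a listed point, or the origin of a listed thing).
The state is a dict: "t": time; "q": joint angles; "qvel": joint speeds; "joint_torque": joint torques, N m; "ee_pos": TCP position; "ee_rot": TCP orientation; "force": force on the tool from outside, world axes, zero at the start; "ft_torque": the same for the moment, N m; "gripper_width": opening from 0.0 (shut) to 1.0 (fully open).
Only numpy, scipy, OpenCV 4.12 (cv2) and the standard library are available. Lean on these libraries where they do the work, as an engineer would, in place of code of your own. Each camera call takes 0.05 s, during which the arm holds its last target.

## Working session

There is one attempt and no reset: what is moved stays moved. The work goes in short steps, Python scripts to look and compute and a tool call to move; the robot and the scene stay as the last step left them, time stands still between calls to the robot, and variables do not carry over. Pictures are saved under pics/ and viewed, and the job is handed in when it is done.

Besides the shell and the picture viewer there is one more tool, called after "Emit:" as name(argument=value, ...), one argument or row to a line, values as JSON. apply_moves: Moves the arm, as the interface text tells. Its arguments: {"type":"object","properties":{"deltas":{"type":"array"},"grip_force":{"type":"number"}},"required":["deltas"]}

```bash
mkdir -p pics; ls
python3 - <<'E'
from bench import status,camera
import cv2,numpy as np
s=status.observe();print(s)
for n in("scene","top","wrist"):
    c=camera(n);cv2.imwrite(f"pics/a_{n}.png",c["img"][:,:,::-1]);print(n,c["fovy"],c["cx"],c["cy"],np.round(c["T"],3).tolist(),[k for k in c if k!='img'],c["shot"])
    for k in c:
        if k not in("img","T"):print(k,c[k])
E
```

```text
pics
{'t': 0.0, 'q': array([-1.36611304e+00,  8.79303234e-02,  1.37224118e+00, -5.12847370e-06,
        1.68362991e+00, -1.03127548e-01]), 'qvel': array([ 0.0005674 , -0.00193837, -0.00035319,  0.00109901, -0.00034574,
       -0.00010152]), 'joint_torque': array([-1.38147952e-04, -3.40184462e+01, -3.02426434e+01,  7.17862439e-02,
        3.31257808e-02, -1.63668938e-04]), 'ee_pos': array([ 166.5002917 , -523.60516402,  204.32432817]), 'ee_rot': array([[ 9.52999333e-01,  3.02972052e-01, -4.53935590e-04],
       [ 3.02972311e-01, -9.52996908e-01,  2.16161732e-03],
       [ 2.22310421e-04, -2.19754978e-03, -9.99997561e-01]]), 'force': array([-0.00888306,  0.78791172,  1.351097  ]), 'ft_torque': array([-0.00874905,  0.0613125 , -0.03032891]), 'gripper_width': 0.998360416514805}
scene 48.26858352749402 277.2513745391726 207.17044656511916 [[-0.307, -0.712, 0.631, 1359.445], [0.951, -0.22, 0.215, 274.919], [-0.014, 0.666, 0.746, 1112.616], [0.0, 0.0, 0.0, 1.0]] ['fovy', 'cx', 'cy', 'T', 'shot'] 1
fovy 48.26858352749402
cx 277.2513745391726
cy 207.17044656511916
shot 1
top 43.84403213384501 276.8500754586888 211.67164887623417 [[0.008, 0.998, -0.057, 401.265], [-1.0, 0.01, 0.029, 3.982], [0.03, 0.057, 0.998, 1269.919], [0.0, 0.0, 0.0, 1.0]] ['fovy', 'cx', 'cy', 'T', 'shot'] 2
fovy 43.84403213384501
cx 276.8500754586888
cy 211.67164887623417
shot 2
wrist 58.02978772617749 278.6207619094758 209.43615430284166 [[0.302, 0.923, 0.238, 235.426], [-0.953, 0.293, 0.072, -502.192], [-0.003, -0.249, 0.968, 385.322], [0.0, 0.0, 0.0, 1.0]] ['fovy', 'cx', 'cy', 'T', 'shot'] 3
fovy 58.02978772617749
cx 278.6207619094758
cy 209.43615430284166
shot 3
```

View pics/a_scene.png

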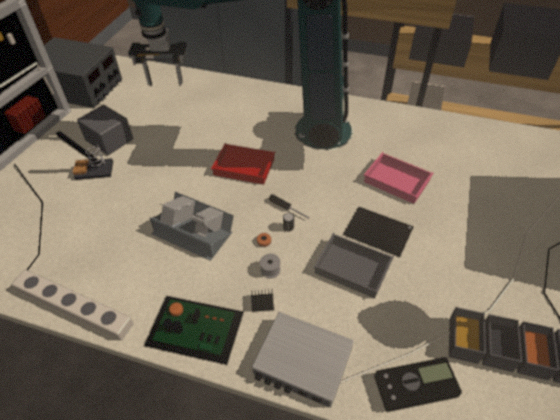

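View pics/a_top.png

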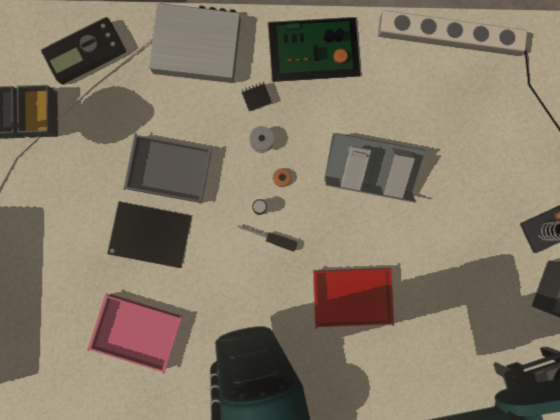

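View pics/a_wrist.png

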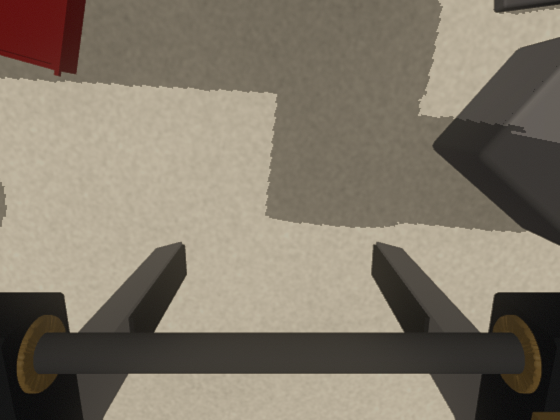

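The scene view shows the rack at about (192,222), the mat at (378,231), and the grey tray at (353,265). There are red and pink look-alike trays at (244,163) and (398,178). Next I'll enlarge the rack to tell the two tins apart.

```bash
cat > h.py <<'E'
import numpy as np,cv2
from bench import status,camera,env,find_in,landmark_of
def f(c): return 210/np.tan(np.radians(c["fovy"])/2)
def ray(c,p):
    d=np.array([(p[0]-c["cx"])/f(c),-(p[1]-c["cy"])/f(c),-1.]);T=np.array(c["T"]);d=T[:3,:3]@d
    return T[:3,3],d/np.linalg.norm(d)
def atz(c,p,z):
    o,d=ray(c,p);return o+d*(z-o[2])/d[2]
def proj(c,P):
    T=np.array(c["T"]);q=T[:3,:3].T@(np.array(P)-T[:3,3]);return np.array([c["cx"]+f(c)*q[0]/-q[2],c["cy"]+f(c)*q[1]/q[2]])
def tri(rs):
    A=np.zeros((3,3));b=np.zeros(3)
    for o,d in rs:
        M=np.eye(3)-np.outer(d,d);A+=M;b+=M@o
    return np.linalg.solve(A,b)
def crop(c,x0,y0,w,h,s,name,pts=()):
    im=cv2.resize(c["img"][y0:y0+h,x0:x0+w,::-1],None,fx=s,fy=s,interpolation=cv2.INTER_CUBIC)
    for p in pts: cv2.circle(im,(int((p[0]-x0+.5)*s),int((p[1]-y0+.5)*s)),3,(0,0,255),1)
    cv2.imwrite("pics/"+name,im)
E
python3 - <<'E'
from h import *
S=camera("scene");T=camera("top")
pt={};ps=[];pT=[]
for n in ["tin_mid","tin_seam","tin_nose","lid_ridge","plain_tin_mid","rack","mat","tray"]:
    a=landmark_of(n,S);b=landmark_of(n,T)
    print(n,[(np.round(x["point"],1).tolist(),round(x["score"],2)) for x in a[:3]],[(np.round(x["point"],1).tolist(),round(x["score"],2)) for x in b[:3]])
    if a and b:
        P=tri([ray(S,a[0]["point"]),ray(T,b[0]["point"])]);print("   ",P.round(1), (proj(S,P)-a[0]["point"]).round(1))
        ps.append(a[0]["point"]);pT.append(b[0]["point"])
crop(S,140,180,110,85,5,"b_s.png");crop(T,310,120,130,95,5,"b_t.png",pT)
E
```

```text
tin_mid [([204.9, 220.7], 0.96)] [([356.3, 165.8], 0.85)]
    [ 580.6 -217.    57.4] [-0.1 -0. ]
tin_seam [([207.5, 213.4], 0.8)] [([354.3, 171.7], 0.8)]
    [ 564.8 -211.1   74.6] [0.5 0.1]
tin_nose [([195.4, 218.5], 0.89)] [([357.1, 149.9], 0.66)]
    [ 612.9 -217.8  101.9] [2.5 0.3]
lid_ridge [([202.5, 217.5], 0.63), ([260.7, 300.5], 0.49)] [([360.3, 154.9], 0.91)]
    [ 599.  -215.6   93.9] [-1.5 -0.2]
plain_tin_mid [([177.6, 211.4], 0.68)] [([394.7, 173.0], 0.95)]
    [ 566.3 -311.7   51. ] [0.6 0.1]
rack [([190.9, 236.5], 0.82)] [([372.1, 164.0], 0.67), ([354.1, 165.0], 0.54)]
    [ 596.3 -269.1  -18.1] [-0.6 -0.1]
mat [([380.0, 228.5], 0.57)] [([146.1, 232.6], 0.55)]
    [419.9 279.9  13.5] [-0.2  0. ]
tray [([396.1, 181.0], 0.77), ([247.2, 167.2], 0.72), ([205.4, 222.4], 0.69)] [([138.3, 331.5], 0.97), ([172.0, 171.3], 0.89), ([350.8, 294.0], 0.8)]
    [182.9 297.1  -6.1] [-0.  0.]
```

View pics/b_s.png

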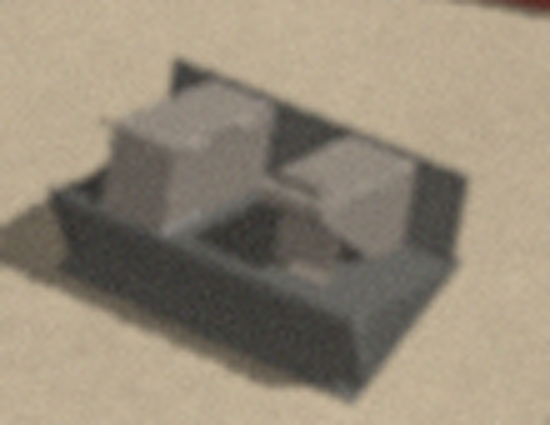

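View pics/b_t.png

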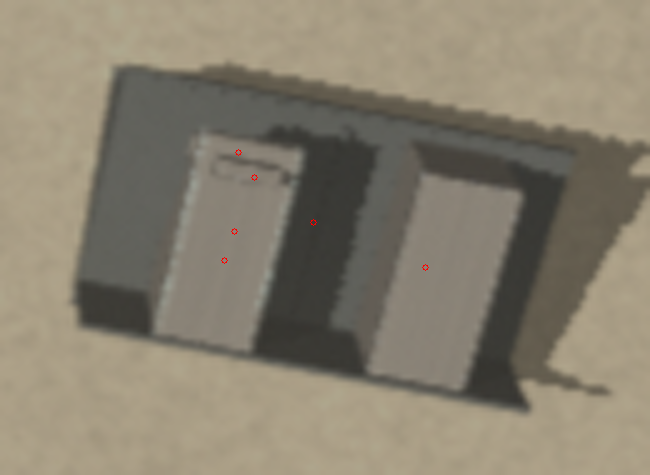

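The two candidates in the top view are at (354,168) and (398,173). In the scene view they are at (208,218) and (180,211). The tin at (354,168)/(208,218) has the ridge near its front and an undercut nose. The other has a square end and no ridge, so the +y place holds the wanted tin. Next I'll fit its pose and measure the mat and tray.

Run:
```python
from h import *
from scipy.optimize import least_squares
S=camera("scene");T=camera("top")
def o(c,x0,y0): return [c[0]/5-.4+x0,c[1]/5-.4+y0]
a=np.radians(28)
tt=[o(p,310,120) for p in[(152,333),(253,352),(302,150),(203,130)]]
tp=[[-50,23,56],[-50,-23,56],[50,-23,56],[50,23,56]]
pl=[o(p,310,120) for p in[(367,372),(466,390),(522,189),(425,172)]]
def R(yaw,p=a):
    c,s=np.cos(yaw),np.sin(yaw);return np.array([[c,-s,0],[s,c,0],[0,0,1]])@np.array([[np.cos(p),0,-np.sin(p)],[0,1,0],[np.sin(p),0,np.cos(p)]])
for nm,px in(("tin",tt),("plain",pl)):
    def res(v,full=0):
        return np.concatenate([proj(T,np.array([v[0],v[1],57])+R(v[2])@(np.array(q)-[0,0,28]))-p for q,p in zip(tp,px)])
    r=least_squares(res,[580,-217,-.1]);print(nm,r.x,np.degrees(r.x[2]),r.fun.round(1))
# mat,tray
crop(T,95,120,130,160,4,"c_t.png");crop(S,305,195,130,110,5,"c_s.png")
```

```text
tin [ 5.84425521e+02 -2.12146804e+02 -1.69638603e-01] -9.719576004523093 [ 0.4  0.1 -0.5 -0.2  0.1 -0.1 -0.   0.2]
plain [ 5.67373122e+02 -3.12887502e+02 -1.64710760e-01] -9.437231408774423 [ 0.3  0.1 -0.3 -0.1  0.2  0.1 -0.2 -0. ]
```

View pics/c_t.png

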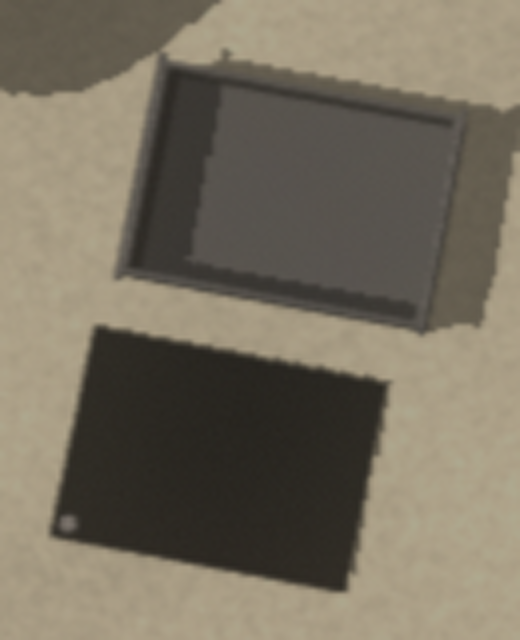

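The crop shows the black mat below the grey tray. The mat's corners are (95,326), (388,381), (347,590) and (52,536). The tray's rim corners are (118,277), (424,331), (464,115) and (162,57).

Run:
```python
from h import *
T=camera("top");S=camera("scene")
o=lambda p:[p[0]/4-.4+95,p[1]/4-.4+120]
for nm,pp,z in(("mat",[(95,326),(388,381),(347,590),(52,536)],4),("tray",[(162,57),(464,115),(424,331),(118,277)],35)):
    C=np.array([atz(T,o(p),z) for p in pp])[:,:2];c=C.mean(0)
    u=(C[0]+C[3]-C[1]-C[2])/2; v=(C[0]+C[1]-C[2]-C[3])/2
    print(nm,c.round(1),np.linalg.norm(u).round(1),np.linalg.norm(v).round(1),np.degrees(np.arctan2(-u[0],u[1])),np.degrees(np.arctan2(v[1],v[0])),C.round(0).tolist())
    cs=proj(S,[*c,z]);print(cs)
print(status.observe()["t"])
```

```text
mat [416.7 272.6] 179.2 128.2 -10.0308888010459 -10.024695309299076 [[495.0, 350.0], [464.0, 173.0], [338.0, 196.0], [369.0, 372.0]]
[377.14562852 229.13667759]
tray [572.4 227.5] 182.3 132.0 -9.827696455608743 -9.625556605569889 [[654.0, 306.0], [621.0, 127.0], [492.0, 148.0], [522.0, 329.0]]
[353.00547212 259.73442334]
1.25
```

View pics/c_s.png

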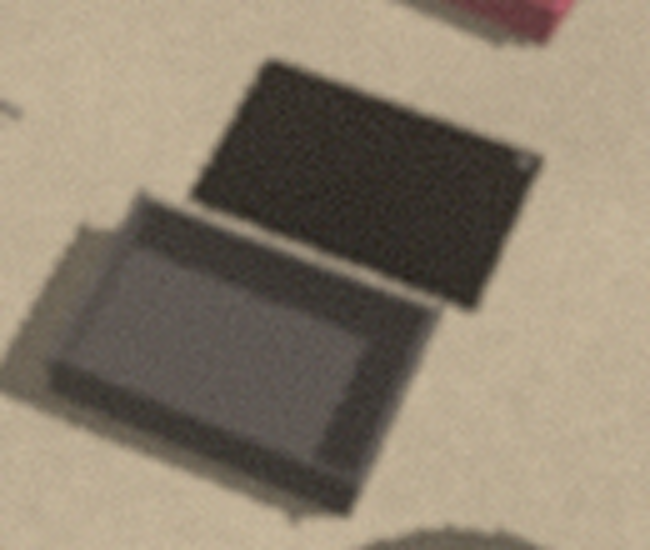

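The rack, mat and tray all share a yaw of about -9.8°. I'll move to a view above the tin and turn the tool to match.

Emit:
apply_moves(
  deltas=[0.4, 43, -20, -2, 0, 0.4, 43, -20, -2, 0, 0.4, 43, -20, -2, 0, 0.4, 43, -20, -2, 0, 0.4, 43, -20, -2, 0, 0.4, 43, -20, -2, 0, 0.4, 43, -20, -2, 0, 0.4, 43, -20, -2, 0, 0.4, 43, -20, -2, 0, 0.4, 43, -20, -2, 0, 0.4, 0, 0, 0, 6.85, 0.4, 0, 0, 0, 6.85, 0.4, 0, 0, 0, 6.85, 0.4, 0, 0, 0, 6.85, 0.4, 0, 0, 0, 0],
  grip_force=30,
)

```text
t: 2.75
ee_pos: [531.0, -190.3, 224.8]
ee_rot: [[0.982, -0.188, 0.002], [-0.188, -0.982, -0.001], [0.003, 0.0, -1.0]]
force: [0.2, -0.4, -0.3]
gripper_width: 0.699
```

Run:
```python
from h import *
W=camera("wrist");cv2.imwrite("pics/d_w.png",W["img"][:,:,::-1])
o=np.array([584.4,-212.1,57])
for n in ["tin_mid","tin_seam","tin_nose","lid_ridge","plain_tin_mid","rack"]:
    print(n,[(np.round(x["point"],1).tolist(),round(x["score"],2)) for x in landmark_of(n,W)[:2]])
```

```text
tin_mid [([291.8, 130.5], 0.87)]
tin_seam [([290.6, 153.5], 0.68)]
tin_nose [([292.3, 89.1], 0.88)]
lid_ridge [([292.2, 111.9], 0.73)]
plain_tin_mid [([405.0, 131.5], 0.68)]
rack [([336.0, 116.4], 0.87)]
```

View pics/d_w.png

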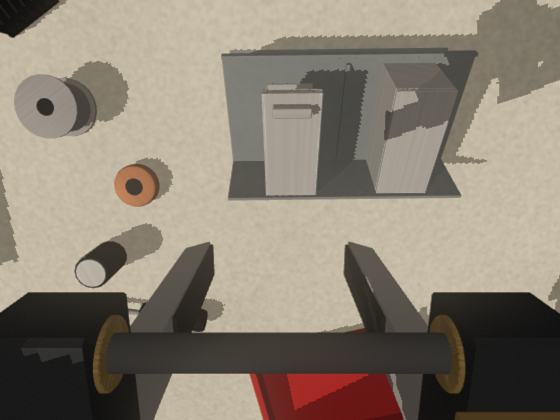

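Run:
```python
from h import *
W=camera("wrist");crop(W,215,40,130,165,3.6,"e_w.png")
print(status.observe()["ee_pos"])
```

```text
[ 530.85488187 -190.62351013  224.92686503]
```

View pics/e_w.png

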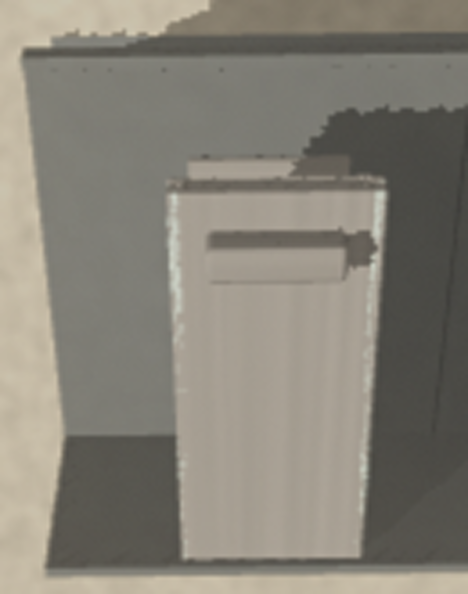

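Run:
```python
from h import *
from scipy.optimize import least_squares
W=camera("wrist");T=camera("top")
s=3.6;o=lambda p:[p[0]/s-.4+215,p[1]/s-.4+40]
t5=lambda p:[p[0]/5-.4+310,p[1]/5-.4+120]
wp=[o(p) for p in[(182,558),(361,556),(386,190),(168,190)]]
tt=[t5(p) for p in[(152,333),(253,352),(302,150),(203,130)]]
tp=[[-50,23,56],[-50,-23,56],[50,-23,56],[50,23,56]]
def R(yaw,p):
    c,s=np.cos(yaw),np.sin(yaw);return np.array([[c,-s,0],[s,c,0],[0,0,1]])@np.array([[np.cos(p),0,-np.sin(p)],[0,1,0],[np.sin(p),0,np.cos(p)]])
a=np.radians(28)
P=lambda v,q:np.array(v[:3])+R(v[3],a)@(np.array(q)-[0,0,28.])
def res(v,m):
    r=[]
    if m&1:r+=[proj(W,P(v,q))-p for q,p in zip(tp,wp)]
    if m&2:r+=[proj(T,P(v,q))-p for q,p in zip(tp,tt)]
    return np.concatenate(r)
for m in(1,2,3):
    r=least_squares(res,[584,-212,57,-.17],args=(m,));print(m,r.x.round(2),np.degrees(r.x[3]).round(2),r.fun.round(1))
    print(" seam",P(r.x,[-10,0,51.5]).round(1))
v=r.x
# foot tip: pixel crop (270,157) -> plane z_tin=0 intersection
for px in [(188,158),(350,158),(270,158)]:
    oo,d=ray(W,o(px));M=R(v[3],a);q=M.T@(oo-v[:3])+[0,0,28];dd=M.T@d
    print("foot in tin frame",(q+dd*(-q[2]/dd[2])).round(1))
print(status.observe()["ee_pos"],status.observe()["ee_rot"])
```

```text
1 [ 5.8366e+02 -2.1070e+02  5.9850e+01 -1.8000e-01] -10.42 [ 0.1 -0.1 -0.2  0.   0.3 -0.2 -0.2  0.3]
 seam [ 564.1 -207.1   75.9]
2 [ 5.8326e+02 -2.1069e+02  6.5040e+01 -1.7000e-01] -9.7 [ 0.3  0.2 -0.5 -0.1  0.2 -0.2 -0.1  0.1]
 seam [ 563.7 -207.3   81.1]
3 [ 5.8372e+02 -2.1078e+02  6.0780e+01 -1.8000e-01] -10.32 [ 0.2  0.   0.1  0.1  0.5 -0.4 -0.3  0.2 -0.2  0.  -1.1 -0.  -0.   0.1
 -0.2  0.2]
 seam [ 564.2 -207.2   76.8]
foot in tin frame [32.2 20.2  0. ]
foot in tin frame [ 31.8 -19.9   0. ]
foot in tin frame [32.  -0.1  0. ]
[ 530.89119813 -190.59745784  224.91207821] [[ 9.82100350e-01 -1.88341409e-01  2.53307576e-03]
 [-1.88339487e-01 -9.82103497e-01 -9.79169645e-04]
 [ 2.67216075e-03  4.84564662e-04 -9.99996312e-01]]
```

The fit puts the seam at (564, -207, 76) with a yaw of about -10.1°, and the front foot at tin x≈32. These agree with the rack geometry. I'll centre over the seam and descend.

Emit:
apply_moves(
  deltas=[0.4, 18, 5, 0, -0.7, 0.4, 18, 5, 0, 0, 0.4, 0, 0, 35, 0, 0.4, 0, 0, 35, 0, 0.4, 0, 0, 30, 0, 0.4, 0, 0, 0, 0],
)

```text
t: 3.85
ee_pos: [567.5, -208.8, 124.6]
ee_rot: [[0.985, -0.175, 0.008], [-0.174, -0.985, -0.004], [0.009, 0.002, -1.0]]
force: [-0.8, 0.3, -0.5]
gripper_width: 0.701
```

Run:
```python
from h import *
W=camera("wrist");cv2.imwrite("pics/f_w.png",W["img"][:,:,::-1])
s=status.observe();print(s["ee_pos"],s["ee_rot"])
```

```text
[ 568.87559708 -209.37627487  127.50626489] [[ 0.98457993 -0.17450824  0.01221615]
 [-0.17445167 -0.98465003 -0.00556138]
 [ 0.01299914  0.0033445  -0.99990991]]
```

View pics/f_w.png

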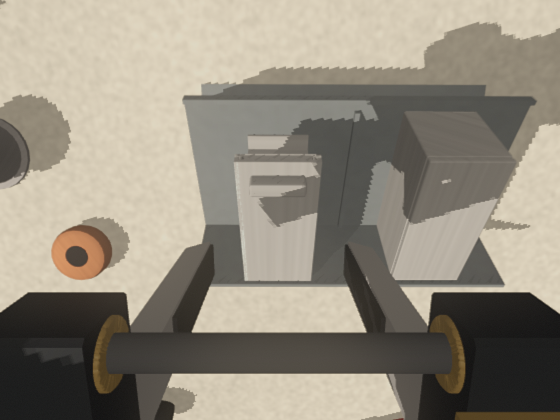

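```bash
cat >> h.py <<'E'
from scipy.optimize import least_squares
def R(yaw,p):
    c,s=np.cos(yaw),np.sin(yaw);return np.array([[c,-s,0],[s,c,0],[0,0,1]])@np.array([[np.cos(p),0,-np.sin(p)],[0,1,0],[np.sin(p),0,np.cos(p)]])
TP=[[-50,23,56],[-50,-23,56],[50,-23,56],[50,23,56]]
def fit(W,wp,v0=(584,-211,60,-.17,np.radians(28)),n=4,tp=TP):
    P=lambda v,q:np.array(v[:3])+R(v[3],v[4])@(np.array(q)-[0,0,28.])
    full=lambda v:np.r_[v,v0[n:]]
    r=least_squares(lambda v:np.concatenate([proj(W,P(full(v),q))-p for q,p in zip(tp,wp)]),v0[:n])
    v=full(r.x);return v,r.fun,lambda q:P(v,q)
def st():
    s=status.observe();print("t",round(s["t"],2),s["ee_pos"].round(1),s["ee_rot"].round(3).tolist(),s["force"].round(1),round(s["gripper_width"],3));return s
def goal(P,s=None):
    s=s or st();print("tool delta",(s["ee_rot"].T@(np.array(P)-s["ee_pos"])).round(1))
E
python3 - <<'E'
from h import *
W=camera("wrist");s=st()
v,e,P=fit(W,[(244,281),(313,281),(321,157.5),(235,157.5)]);print(v.round(2),e.round(1),P([-10,0,51.5]).round(1))
goal(P([-10,0,51.5])-[0,0,19],s)
E
```

```text
t 3.95 [ 570.2 -210.   130.1] [[0.985, -0.175, 0.016], [-0.174, -0.985, -0.008], [0.017, 0.005, -1.0]] [-0.9 -0.7  1.3] 0.699
[ 5.8721e+02 -2.1222e+02  6.7500e+01 -1.7000e-01  4.9000e-01] [ 0.9 -0.7 -1.  -0.9  2.2  0.5 -2.1  0.7] [ 567.6 -208.8   83.6]
tool delta [-3.9 -1.  65.5]
```

Emit:
apply_moves(
  deltas=[0.4, 0, 0, 0, 0],
)

```text
t: 4.05
ee_pos: [571.3, -210.5, 132.6]
ee_rot: [[0.984, -0.175, 0.02], [-0.174, -0.985, -0.009], [0.021, 0.006, -1.0]]
force: [0.7, 0.1, 0.4]
gripper_width: 0.701
```

Emit:
apply_moves(
  deltas=[0.4, 0, 0, 0, 0],
)

```text
t: 4.15
ee_pos: [572.3, -211.0, 134.9]
ee_rot: [[0.984, -0.175, 0.023], [-0.174, -0.985, -0.011], [0.025, 0.007, -1.0]]
force: [-0.5, -0.5, 0.8]
gripper_width: 0.696
```

Emit:
apply_moves(
  deltas=[0.4, 0, 0, 4, 0],
)

```text
t: 4.25
ee_pos: [573.7, -211.7, 133.7]
ee_rot: [[0.984, -0.174, 0.028], [-0.174, -0.985, -0.013], [0.029, 0.008, -1.0]]
force: [-0.6, -0.2, 0.2]
gripper_width: 0.702
```

Emit:
apply_moves(
  deltas=[0.4, 0, 0, 4, 0],
)

```text
t: 4.35
ee_pos: [574.5, -212.0, 130.9]
ee_rot: [[0.984, -0.174, 0.03], [-0.174, -0.985, -0.014], [0.032, 0.009, -0.999]]
force: [0.3, 0.1, 0.5]
gripper_width: 0.702
```

Run:
```python
from h import *
for i in range(6):
    s=status.observe();print(round(s["t"],2),s["q"].round(4),s["qvel"].round(3),s["joint_torque"].round(2),s["ee_pos"].round(1))
    camera("top")
st()
```

```text
4.35 [-4.4620e-01  2.2470e-01  1.3626e+00  3.0000e-04  1.5211e+00  1.2997e+00] [-0.     0.01   0.037 -0.    -0.08   0.002] [ -0.   -39.77 -30.22   0.04  -0.14   0.  ] [ 574.5 -212.   130.9]
4.4 [-4.4630e-01  2.2520e-01  1.3635e+00  3.0000e-04  1.5207e+00  1.2997e+00] [-0.001  0.007  0.01  -0.001  0.015  0.001] [ 2.000e-02 -4.032e+01 -3.053e+01  4.000e-02 -2.100e-01  0.000e+00] [ 574.2 -211.9  130.2]
4.45 [-4.4620e-01  2.2540e-01  1.3638e+00  3.0000e-04  1.5213e+00  1.2998e+00] [ 0.001  0.003  0.003 -0.001  0.006  0.   ] [ -0.   -39.78 -30.14   0.04  -0.24   0.  ] [ 573.9 -211.7  129.9]
4.5 [-4.4620e-01  2.2560e-01  1.3640e+00  3.0000e-04  1.5215e+00  1.2998e+00] [-0.     0.002  0.003  0.001  0.005  0.001] [ -0.   -39.62 -29.98   0.04  -0.21   0.  ] [ 573.8 -211.7  129.7]
4.55 [-4.4630e-01  2.2560e-01  1.3640e+00  3.0000e-04  1.5215e+00  1.2998e+00] [-0.     0.002 -0.001 -0.     0.002  0.   ] [  0.   -39.56 -29.92   0.04  -0.2    0.  ] [ 573.8 -211.7  129.7]
4.6 [-4.4630e-01  2.2570e-01  1.3640e+00  3.0000e-04  1.5215e+00  1.2998e+00] [ 0.002  0.003 -0.002 -0.001 -0.     0.001] [  0.   -39.53 -29.89   0.04  -0.19   0.  ] [ 573.8 -211.7  129.6]
t 4.65 [ 573.8 -211.7  129.6] [[0.984, -0.174, 0.028], [-0.174, -0.985, -0.013], [0.029, 0.008, -1.0]] [0.3 0.6 0.7] 0.7
```

Run:
```python
from h import *
W=camera("wrist");crop(W,215,110,130,180,3.3,"g_w.png")
```

View pics/g_w.png

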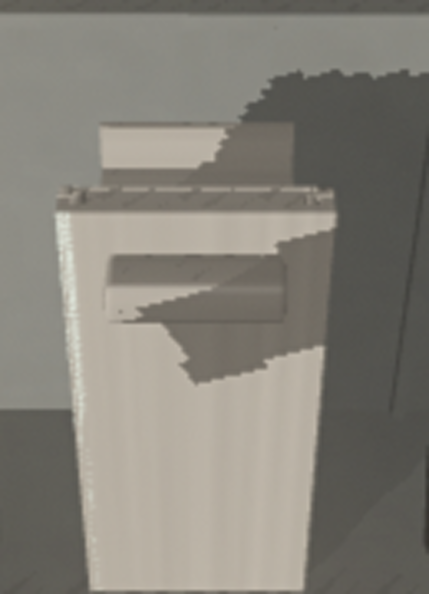

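Run:
```python
from h import *
W=camera("wrist");s=st();k=lambda p:[p[0]/3.3-.4+215,p[1]/3.3-.4+110]
wp=[k(p) for p in[(89,590),(305,590),(336,211),(56,211)]]
for n in(4,5):
    v,e,P=fit(W,wp,n=n);print(v.round(2),e.round(1),P([-10,0,51.5]).round(1))
goal(P([-10,0,51.5])-[0,0,19],s);goal([564,-207.5,57],s)
```

```text
t 4.75 [ 573.8 -211.7  129.6] [[0.984, -0.174, 0.028], [-0.174, -0.985, -0.013], [0.029, 0.008, -1.0]] [-0.3  0.2 -0.2] 0.701
[ 5.8373e+02 -2.1072e+02  6.0520e+01 -1.8000e-01  4.9000e-01] [ 0.5  0.1 -0.4  0.   0.1  0.  -0.2 -0.1] [ 564.2 -207.2   76.6]
[ 5.8378e+02 -2.1073e+02  6.0650e+01 -1.8000e-01  4.9000e-01] [ 0.5  0.1 -0.4  0.   0.2  0.  -0.2 -0.1] [ 564.2 -207.2   76.7]
tool delta [-12.3  -3.3  71.6]
tool delta [-12.5  -3.   72.2]
```

Emit:
apply_moves(
  deltas=[0.4, -6, -1.6, 6, 0, 0.4, -6, -1.6, 8, 0, 0.4, 0, 0, 8, 0, 0.4, 0, 0, 8, 0, 0.4, 0, 0, 8, 0, 0.4, 0, 0, 8, 0, 0.4, 0, 0, 8, 0, 0.4, 0, 0, 0, 0],
)

```text
t: 5.55
ee_pos: [561.8, -206.1, 68.5]
ee_rot: [[0.984, -0.174, 0.024], [-0.174, -0.985, -0.011], [0.026, 0.007, -1.0]]
force: [0.6, 0.0, -0.6]
gripper_width: 0.701
```

Run:
```python
from h import *
for i in range(2): camera("wrist");goal([564.7,-207.4,57.6])
```

```text
t 5.6 [ 562.2 -206.3   69.2] [[0.984, -0.174, 0.025], [-0.174, -0.985, -0.012], [0.027, 0.007, -1.0]] [ 0.7 -0.  -1. ] 0.7
tool delta [ 2.4  0.6 11.7]
t 5.65 [ 562.6 -206.5   70. ] [[0.984, -0.174, 0.026], [-0.174, -0.985, -0.012], [0.028, 0.008, -1.0]] [ 0.5 -0.   0.7] 0.702
tool delta [ 1.9  0.5 12.5]
```

Emit:
apply_moves(
  deltas=[0.4, 1, 0.3, 7, 0, 0.4, 0, 0, 7, 0, 0.4, 0, 0, 1, 0, -1, 0, 0, 0, 0, -1, 0, 0, 0, 0, -1, 0, 0, 0, 0, -1, 0, 0, 0, 0],
  grip_force=30,
)

```text
t: 6.35
ee_pos: [565.3, -207.7, 55.5]
ee_rot: [[0.984, -0.174, 0.03], [-0.174, -0.985, -0.014], [0.032, 0.008, -0.999]]
force: [0.0, -0.2, -1.9]
gripper_width: 0.488
```

Run:
```python
from h import *
W=camera("wrist");cv2.imwrite("pics/i_w.png",W["img"][:,:,::-1]);goal([564.7,-207.4,57.6])
```

```text
t 6.4 [ 565.3 -207.7   55.4] [[0.984, -0.175, 0.03], [-0.174, -0.985, -0.014], [0.032, 0.008, -0.999]] [-0.1 -0.2 -0.7] 0.486
tool delta [-0.6 -0.2 -2.2]
```

View pics/i_w.png

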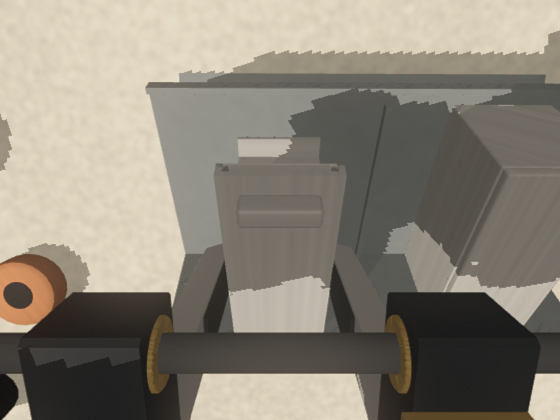

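The gripper is closed at 46 mm on the tin's sides, but the pads sit about 2.5 mm below the seam. I'll regrip slightly higher so the lid edge is clearly covered.

Emit:
apply_moves(
  deltas=[0.2, 0, 0, 0, 0, 0.2, 0, 0, -2, 0, 0.2, 0, 0, -2, 0, 0.2, 0, 0, 0, 0, -1, 0, 0, 0, 0, -1, 0, 0, 0, 0, -1, 0, 0, 0, 0, -1, 0, 0, 0, 0],
  grip_force=40,
)

```text
t: 7.2
ee_pos: [565.7, -207.9, 61.0]
ee_rot: [[0.984, -0.175, 0.031], [-0.174, -0.985, -0.015], [0.033, 0.009, -0.999]]
force: [0.7, 0.7, 0.8]
gripper_width: 0.484
```

Emit:
apply_moves(
  deltas=[0.2, 0, 0, 0, 0, 0.2, 0, 0, 2, 0, 0.2, -0.5, 0, 1, 0, -1, 0, 0, 0, 0, -1, 0, 0, 0, 0, -1, 0, 0, 0, 0, -1, 0, 0, 0, 0],
  grip_force=40,
)

```text
t: 7.9
ee_pos: [565.1, -207.8, 57.3]
ee_rot: [[0.984, -0.175, 0.031], [-0.174, -0.985, -0.014], [0.033, 0.009, -0.999]]
force: [0.1, -0.0, -0.2]
gripper_width: 0.485
```

The grasp is now at seam height. Lifting.

Emit:
apply_moves(
  deltas=[-1, 0, 0, -8, 0, -1, 0, 0, -12, 0, -1, 0, 0, -16, 0, -1, 0, 0, -16, 0, -1, 0, 0, -16, 0, -1, 0, 0, -16, 0, -1, 0, 0, -12, 0, -1, 0, 0, -8, 0],
)

```text
t: 8.7
ee_pos: [558.5, -204.8, 164.4]
ee_rot: [[0.984, -0.174, 0.021], [-0.174, -0.985, -0.01], [0.022, 0.006, -1.0]]
force: [0.3, -0.4, -2.4]
gripper_width: 0.492
```

Run:
```python
from h import *
W=camera("wrist");cv2.imwrite("pics/j_w.png",W["img"][:,:,::-1]);st()
S=camera("scene");crop(S,110,150,160,110,4,"j_s.png")
```

```text
t 8.75 [ 559.2 -205.1  166.1] [[0.984, -0.174, 0.023], [-0.174, -0.985, -0.011], [0.025, 0.007, -1.0]] [ 1.1  0.4 -0.8] 0.484
```

View pics/j_w.png

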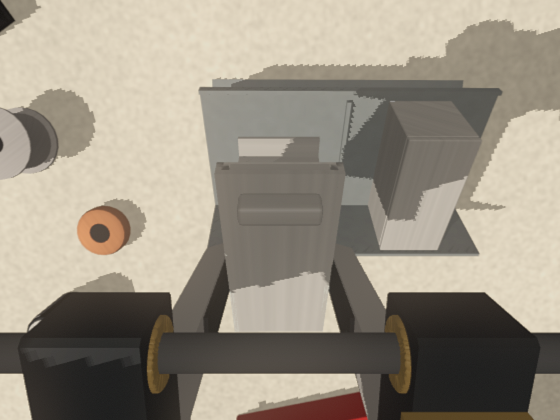

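View pics/j_s.png

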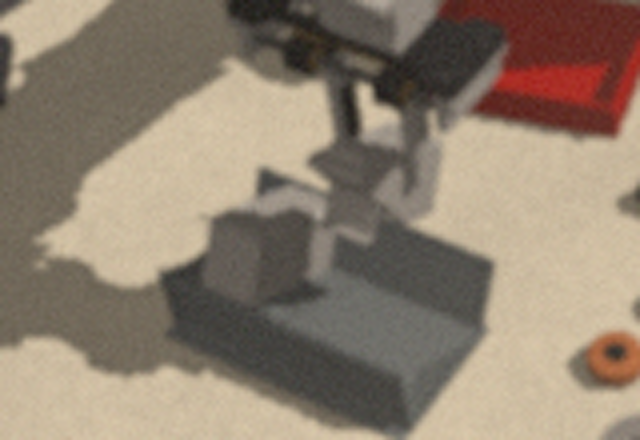

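The tin is lifted in the same attitude, and the lid is still shut with the ridge at the same distance from the lip. I'll carry it to the mat.

Emit:
apply_moves(
  deltas=[-1, -6, -10, 0, 0, -1, -12, -20, 0, 0, -1, -15, -25, 0, 0, -1, -15, -25, 0, 0, -1, -15, -25, 0, 0, -1, -15, -25, 0, 0, -1, -15, -25, 0, 0, -1, -15, -25, 0, 0, -1, -15, -25, 0, 0, -1, -15, -25, 0, 0, -1, -15, -25, 0, 0, -1, -15, -25, 0, 0, -1, -15, -25, 0, 0, -1, -15, -25, 0, 0, -1, -15, -25, 0, 0, -1, -15, -25, 0, 0, -1, -15, -25, 0, 0, -1, -12, -20, 0, 0, -1, -6, -10, 0, 0, -1, 0, 0, 0, 0],
)

```text
t: 10.8
ee_pos: [345.5, 294.5, 138.5]
ee_rot: [[0.985, -0.169, -0.02], [-0.17, -0.986, -0.005], [-0.018, 0.008, -1.0]]
force: [-0.2, -0.2, -2.5]
gripper_width: 0.485
```

Run:
```python
from h import *
W=camera("wrist");cv2.imwrite("pics/k_w.png",W["img"][:,:,::-1])
goal([378.3,279.4,75])
```

```text
t 10.85 [345.7 293.8 138.4] [[0.985, -0.17, -0.02], [-0.17, -0.985, -0.006], [-0.018, 0.009, -1.0]] [-0.8 -0.2 -2.5] 0.489
tool delta [35.7  8.1 62.8]
```

View pics/k_w.png

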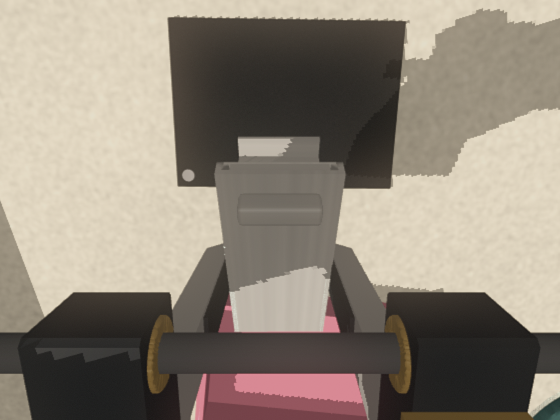

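Emit:
apply_moves(
  deltas=[-1, 9, 2, 6, 0, -1, 9, 2, 9, 0, -1, 9, 2, 9, 0, -1, 9, 2, 9, 0, -1, 0, 0, 9, 0, -1, 0, 0, 9, 0, -1, 0, 0, 6, 0, -1, 0, 0, 0, 0],
)

```text
t: 11.65
ee_pos: [383.0, 272.6, 73.4]
ee_rot: [[0.984, -0.178, -0.023], [-0.179, -0.984, -0.01], [-0.021, 0.014, -1.0]]
force: [0.4, -0.6, -2.6]
gripper_width: 0.485
```

Run:
```python
from h import *
S=camera("scene");crop(S,310,160,130,110,5,"l_s.png")
goal([378.3,279.4,75])
```

```text
t 11.7 [383.2 272.8  73.9] [[0.984, -0.178, -0.022], [-0.178, -0.984, -0.009], [-0.02, 0.013, -1.0]] [-0.1 -0.4 -2.4] 0.487
tool delta [-6.  -5.6 -1.1]
```

View pics/l_s.png

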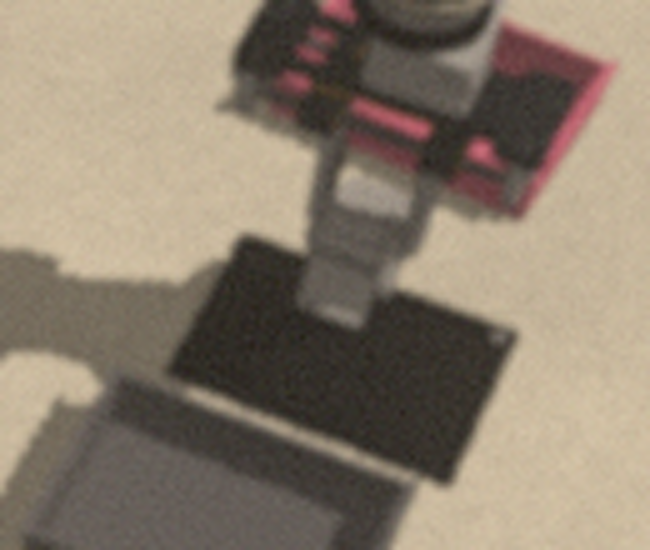

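Emit:
apply_moves(
  deltas=[-1, 0, 0, 5, 0, -1, 0, 0, 5, 0, -1, 0, 0, 5, 0, -1, 0, 0, 5, 0, -1, 0, 0, 2, 0],
)

```text
t: 12.2
ee_pos: [383.2, 274.0, 52.0]
ee_rot: [[0.984, -0.176, -0.018], [-0.176, -0.984, -0.007], [-0.017, 0.01, -1.0]]
force: [0.5, 0.1, -3.9]
gripper_width: 0.486
```

Emit:
apply_moves(
  deltas=[-1, 0, 0, 3, 0, -1, 0, 0, 2, 0],
)

```text
t: 12.4
ee_pos: [384.7, 274.3, 49.5]
ee_rot: [[0.984, -0.176, -0.015], [-0.176, -0.984, -0.007], [-0.013, 0.009, -1.0]]
force: [-1.7, -2.5, 8.6]
gripper_width: 0.488
```

Contact came at z≈49.5 as expected. Next I'll swing the grip forward and down along the arc, pivoting the tin flat on its rear edge.

Emit:
apply_moves(
  deltas=[-1, 2.7, 0, 1, 0, -1, 2.7, 0, 1, 0, -1, 2.7, 0, 1.2, 0, -1, 2.7, 0, 1.2, 0],
  grip_force=28,
)

```text
t: 12.8
ee_pos: [396.4, 273.4, 47.5]
ee_rot: [[0.984, -0.176, -0.013], [-0.176, -0.984, -0.004], [-0.012, 0.006, -1.0]]
force: [-1.1, -0.6, 1.2]
gripper_width: 0.485
```

Run:
```python
from h import *
W=camera("wrist");cv2.imwrite("pics/m_w.png",W["img"][:,:,::-1]);st()
```

```text
t 12.85 [396.8 273.3  47.2] [[0.984, -0.176, -0.013], [-0.176, -0.984, -0.004], [-0.012, 0.006, -1.0]] [-0.8 -0.8  2.7] 0.49
```

View pics/m_w.png

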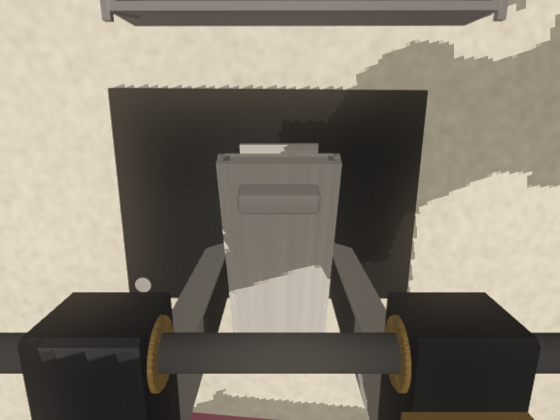

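```bash
cat >> h.py <<'E'
def G_of(s): return s["ee_pos"]-19*s["ee_rot"][:,2]
def edge_pitch(W,s,q,row,gx=-10,gz=51.5,yaw=np.radians(-10.1)):
    g=G_of(s);best=[]
    for th in np.arange(-80,40,.25):
        P=g+R(yaw,np.radians(th))@(np.array(q)-[gx,0,gz]);p=proj(W,P);best.append((abs(p[1]-row),th,p[0].round()))
    best.sort();return best[:3]
E
python3 - <<'E'
from h import *
W=camera("wrist");s=st()
print(edge_pitch(W,s,[50,0,56],162),edge_pitch(W,s,[33,0,0],144.5))
E
```

```text
t 12.9 [396.7 273.3  47.3] [[0.984, -0.176, -0.013], [-0.176, -0.984, -0.004], [-0.012, 0.006, -1.0]] [-1.  -0.8  2. ] 0.489
[(np.float64(0.06992622152063177), np.float64(-44.25), np.float64(279.0)), (np.float64(0.1849249467642835), np.float64(19.5), np.float64(279.0)), (np.float64(0.19454421956174883), np.float64(-44.0), np.float64(279.0))] [(np.float64(0.02624142670316587), np.float64(15.75), np.float64(278.0)), (np.float64(0.24982551946072817), np.float64(16.0), np.float64(278.0)), (np.float64(0.30371146848727903), np.float64(15.5), np.float64(278.0))]
```

Emit:
apply_moves(
  deltas=[-1, 2.7, 0, 1.5, 0, -1, 2.7, 0, 1.5, 0, -1, 2.6, 0, 1.7, 0, -1, 2.6, 0, 1.8, 0, -1, 2.5, 0, 2, 0, -1, 2, 0, 2, 0],
)

```text
t: 13.5
ee_pos: [413.5, 270.2, 37.0]
ee_rot: [[0.984, -0.176, -0.011], [-0.176, -0.984, -0.004], [-0.01, 0.006, -1.0]]
force: [-7.2, -1.5, 16.0]
gripper_width: 0.49
```

Run:
```python
from h import *
W=camera("wrist");cv2.imwrite("pics/n_w.png",W["img"][:,:,::-1]);st()
S=camera("scene");crop(S,310,160,130,110,5,"n_s.png")
```

```text
t 13.55 [413.6 270.3  37. ] [[0.984, -0.176, -0.011], [-0.176, -0.984, -0.004], [-0.01, 0.006, -1.0]] [-2.8 -0.7  6.6] 0.488
```

View pics/n_w.png

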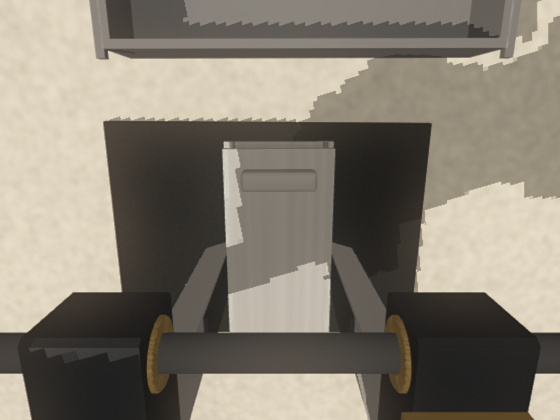

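View pics/n_s.png

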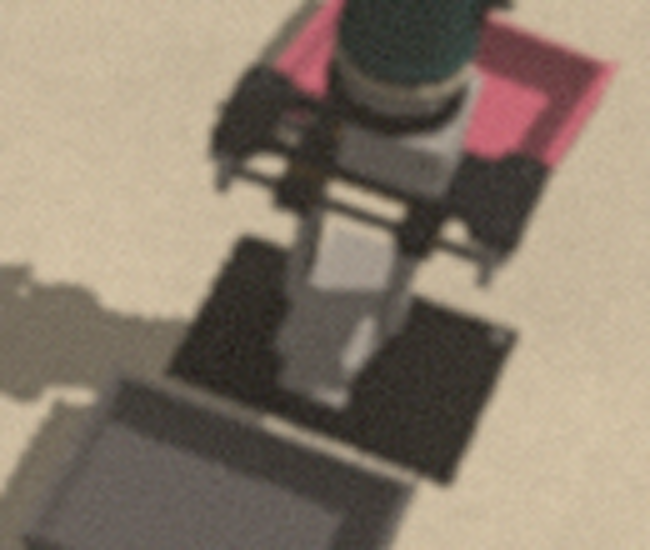

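Run:
```python
from h import *
W=camera("wrist");s=st();crop(W,210,120,140,120,4,"o_w.png")
print(edge_pitch(W,s,[50,0,56],148)[:3],edge_pitch(W,s,[50,0,48.5],142)[:3],G_of(s))
```

```text
t 13.65 [413.6 270.3  37. ] [[0.984, -0.176, -0.01], [-0.176, -0.984, -0.004], [-0.01, 0.006, -1.0]] [-2.4 -1.2  5.7] 0.493
[(np.float64(0.0020828760862912077), np.float64(-28.5), np.float64(279.0)), (np.float64(0.05461158057025273), np.float64(8.25), np.float64(279.0)), (np.float64(0.16279093095994313), np.float64(8.5), np.float64(279.0))] [(np.float64(0.0018482413095455286), np.float64(-8.75), np.float64(279.0)), (np.float64(0.035809095592469475), np.float64(4.5), np.float64(279.0)), (np.float64(0.03875527555061353), np.float64(4.75), np.float64(279.0))] [413.82454081 270.3390953   56.01656271]
```

View pics/o_w.png

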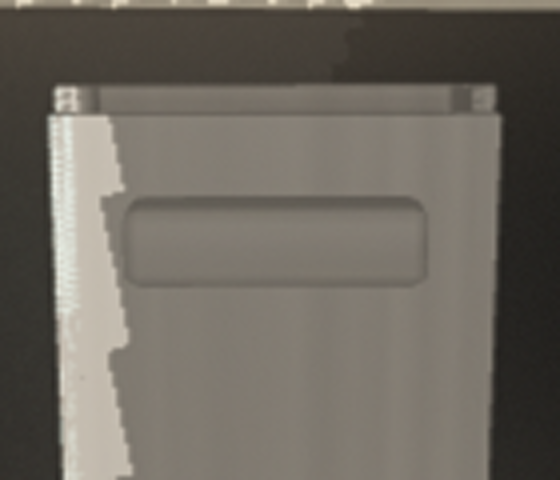

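Run:
```python
from h import *
W=camera("wrist");s=st();g=G_of(s)
for th in(0,3,6,9):
    M=R(np.radians(-10.1),np.radians(th))
    print(th,[(proj(W,g+M@(np.array(q)-[-10,0,51.5]))[1]).round(1) for q in([50,0,56],[50,0,48.5],[34,0,66],[42,0,66],[34,0,56],[-50,0,56])], [(proj(W,g+M@(np.array(q)-[-10,0,51.5]))[0]).round(1) for q in([50,23,56],[50,-23,56])])
```

```text
t 13.7 [413.6 270.3  37. ] [[0.984, -0.176, -0.01], [-0.176, -0.984, -0.004], [-0.009, 0.006, -1.0]] [-2.2 -1.8  4.9] 0.486
0 [np.float64(142.7), np.float64(141.1), np.float64(186.0), np.float64(165.8), np.float64(181.2), np.float64(354.5)] [np.float64(222.8), np.float64(335.2)]
3 [np.float64(144.2), np.float64(141.6), np.float64(189.2), np.float64(169.0), np.float64(183.0), np.float64(352.1)] [np.float64(221.7), np.float64(336.4)]
6 [np.float64(146.1), np.float64(142.5), np.float64(192.8), np.float64(172.6), np.float64(185.0), np.float64(349.6)] [np.float64(220.7), np.float64(337.5)]
9 [np.float64(148.6), np.float64(143.8), np.float64(196.7), np.float64(176.7), np.float64(187.4), np.float64(346.9)] [np.float64(219.6), np.float64(338.7)]
```

The tin stands level at yaw -10°: its lid front edge is 113 px wide where 112 is predicted, and its lip row matches. The lid is essentially shut, crept about 2 mm during the pivot. Next I'll release, rise, and bring the closed fingertips down in front of the ridge to push it back.

Emit:
apply_moves(
  deltas=[0.25, 0, 0, 0, 0, 0.25, 0, 0, 0, 0, 0.25, 0, 0, -8, 0, 0.25, 0, 0, -12, 0, 0.25, 0, 0, -12, 0, 0.25, 0, 0, -12, 0, 0.25, 0, 0, -8, 0, 0.25, 0, 0, -4, 0],
)

```text
t: 14.5
ee_pos: [415.0, 270.9, 97.1]
ee_rot: [[0.984, -0.176, -0.009], [-0.176, -0.984, -0.003], [-0.008, 0.005, -1.0]]
force: [-0.1, -0.6, -0.5]
gripper_width: 0.625
```

Run:
```python
from h import *
W=camera("wrist");cv2.imwrite("pics/p_w.png",W["img"][:,:,::-1]);st()
```

```text
t 14.55 [415.4 271.1  97.7] [[0.984, -0.176, -0.007], [-0.176, -0.984, -0.003], [-0.007, 0.004, -1.0]] [0.  0.3 1.6] 0.627
```

View pics/p_w.png

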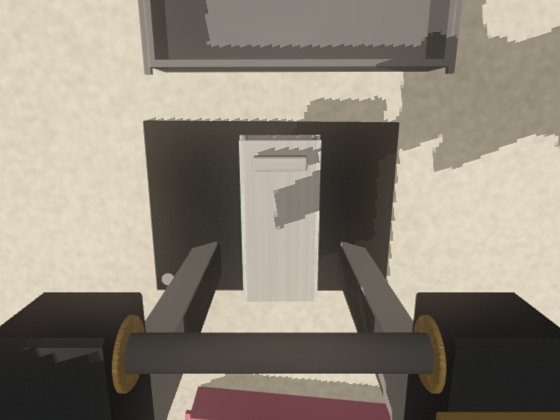

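Run:
```python
from h import *
W=camera("wrist");s=st();crop(W,225,125,110,185,3.2,"q_w.png")
v,e,P=fit(W,[(243.5,301),(317.5,301),(320.8,139.5),(239.3,139.5)],v0=(424,268,32,-.17,0.),n=4);print(v.round(2),e.round(1),np.degrees(v[3]))
m=np.array([.985,-.174]);print("along mat",(v[:2]-[416.7,272.6])@m,(v[:2]-[416.7,272.6])@[.174,.985])
print("seam",P([-10,0,51.5]));goal(P([54,0,90]),s)
```

```text
t 14.6 [415.1 270.9  96.8] [[0.984, -0.176, -0.008], [-0.176, -0.984, -0.003], [-0.008, 0.005, -1.0]] [0.3 0.3 0.1] 0.624
[ 4.2213e+02  2.6904e+02  3.5070e+01 -1.8000e-01  0.0000e+00] [ 0.3  0.2 -0.4 -0.2  0.4 -0.1 -0.2  0.1] -10.047858680977091
along mat 5.966058349572048 -2.561199243875066
seam [412.28157565 270.78561488  58.56804645]
tool delta [61.2  0.5 -0.7]
```

View pics/q_w.png

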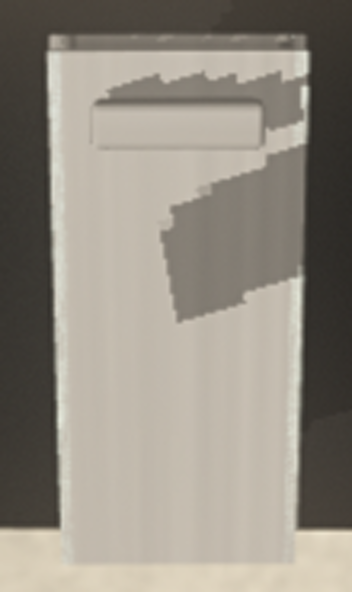

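Emit:
apply_moves(
  deltas=[-1, 8, 0, 0, 0, -1, 13, 0, 0, 0, -1, 13, 0, 0, 0, -1, 13, 0, 2, 0, -1, 10, 0, 4, 0, -1, 4, 0, 6, 0, -1, 0, 0, 6, 0, -1, 0, 0, 6, 0, -1, 0, 0, 4, 0, -1, 0, 0, 0, 0],
  grip_force=10,
)

```text
t: 15.6
ee_pos: [478.7, 257.4, 61.2]
ee_rot: [[0.984, -0.177, -0.016], [-0.178, -0.984, -0.006], [-0.014, 0.009, -1.0]]
force: [0.2, -0.4, -0.5]
gripper_width: 0.008
```

Run:
```python
from h import *
W=camera("wrist");cv2.imwrite("pics/r_w.png",W["img"][:,:,::-1]);st()
S=camera("scene");crop(S,310,160,130,110,5,"r_s.png")
```

```text
t 15.65 [478.8 257.5  61.5] [[0.984, -0.177, -0.015], [-0.178, -0.984, -0.006], [-0.014, 0.009, -1.0]] [-1.3 -0.5 -0.4] 0.006
```

View pics/r_w.png

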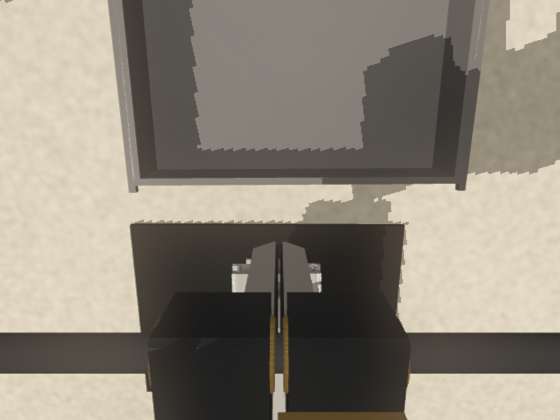

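View pics/r_s.png

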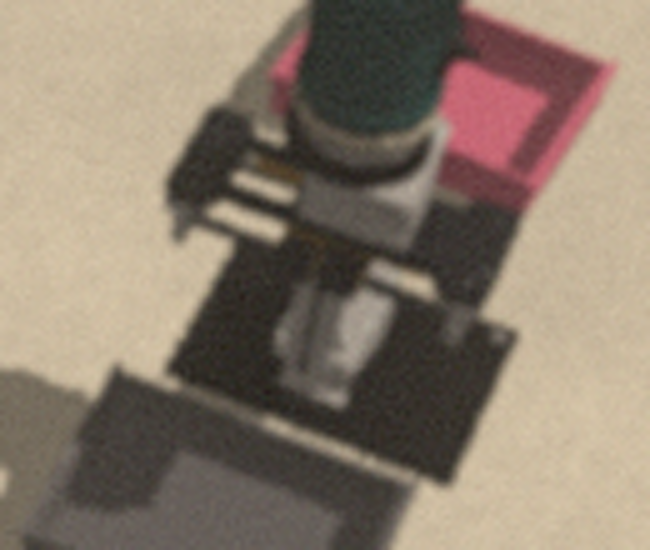

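Emit:
apply_moves(
  deltas=[-1, -4, 0, -2, 0, -1, -5, 0, -0.8, 0, -1, -5, 0, -0.5, 0, -1, -5, 0, -0.5, 0],
)

```text
t: 16.1
ee_pos: [459.8, 261.8, 68.0]
ee_rot: [[0.984, -0.177, -0.012], [-0.177, -0.984, -0.005], [-0.011, 0.007, -1.0]]
force: [-0.1, -0.7, -0.0]
gripper_width: 0.008
```

Run:
```python
from h import *
st()
```

```text
t 16.1 [459.8 261.8  68. ] [[0.984, -0.177, -0.012], [-0.177, -0.984, -0.005], [-0.011, 0.007, -1.0]] [-0.1 -0.7 -0. ] 0.008
```

Emit:
apply_moves(
  deltas=[-1, -3, 0, 2, 0, -1, -4, 0, 2, 0, -1, -4, 0, 0.5, 0],
)

```text
t: 16.4
ee_pos: [447.8, 264.2, 64.1]
ee_rot: [[0.984, -0.177, -0.01], [-0.177, -0.984, -0.004], [-0.01, 0.006, -1.0]]
force: [0.4, -0.4, -0.2]
gripper_width: 0.003
```

Run:
```python
from h import *
W=camera("wrist");cv2.imwrite("pics/s_w.png",W["img"][:,:,::-1]);st()
S=camera("scene");crop(S,330,170,90,80,7,"s_s.png")
```

```text
t 16.45 [447.1 264.3  64. ] [[0.984, -0.176, -0.011], [-0.176, -0.984, -0.004], [-0.01, 0.006, -1.0]] [-0.3 -0.1 -0.3] 0.003
```

View pics/s_w.png

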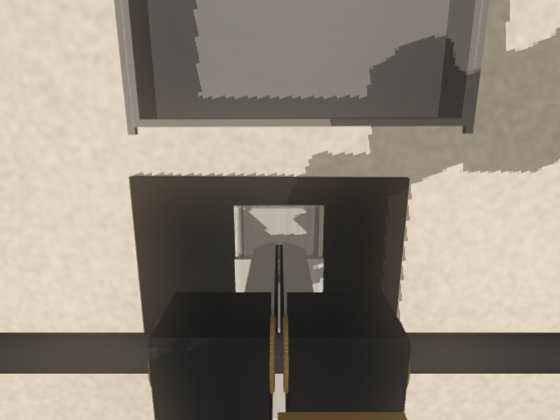

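View pics/s_s.png

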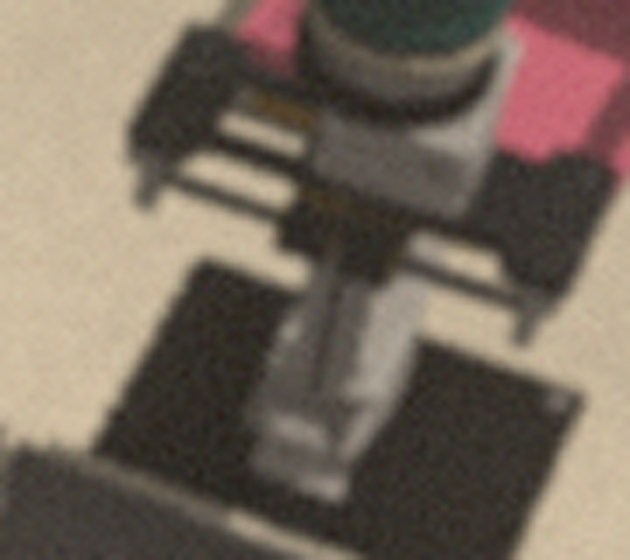

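Emit:
apply_moves(
  deltas=[-1, -5, 0, 0, 0, -1, -5, 0, 0, 0, -1, -5, 0, 0, 0],
)

```text
t: 16.8
ee_pos: [432.3, 267.0, 64.1]
ee_rot: [[0.984, -0.177, -0.011], [-0.177, -0.984, -0.004], [-0.01, 0.006, -1.0]]
force: [0.7, -0.2, 0.2]
gripper_width: 0.004
```

Emit:
apply_moves(
  deltas=[-1, -4, 0, 0, 0, -1, -3, 0, 0, 0, -1, -2, 0, 0, 0],
)

```text
t: 17.1
ee_pos: [422.7, 268.7, 64.4]
ee_rot: [[0.984, -0.176, -0.009], [-0.177, -0.984, -0.004], [-0.009, 0.006, -1.0]]
force: [2.1, 0.9, -0.1]
gripper_width: 0.005
```

Run:
```python
from h import *
W=camera("wrist");cv2.imwrite("pics/t_w.png",W["img"][:,:,::-1]);st()
```

```text
t 17.15 [422.4 268.8  64.4] [[0.984, -0.176, -0.01], [-0.176, -0.984, -0.004], [-0.009, 0.006, -1.0]] [ 0.   0.4 -0.3] 0.011
```

View pics/t_w.png

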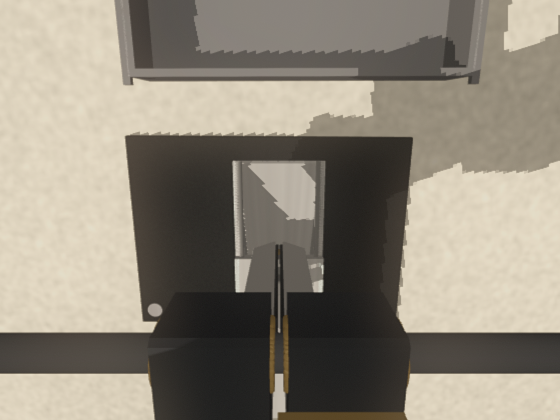

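The opening in front of the lid spans rows 161–257, which is about 49 mm, so the lid is at its stop. Next I'll rise, open, and return over the seam.

Emit:
apply_moves(
  deltas=[-1, 1, 0, -6, 0, -1, 0, 0, -10, 0, -1, 0, 0, -10, 0, 0.3, 0, 0, -6, 0, 0.3, -3, 0, 0, 0, 0.3, -3, 0, 0, 0, 0.3, -1, 0, 0, 0, 0.3, 0, 0, 0, 0],
)

```text
t: 17.95
ee_pos: [416.6, 270.4, 100.5]
ee_rot: [[0.984, -0.177, -0.009], [-0.177, -0.984, -0.003], [-0.008, 0.004, -1.0]]
force: [0.1, 0.7, 1.1]
gripper_width: 0.396
```

Run:
```python
from h import *
W=camera("wrist");crop(W,200,100,160,200,3,"u_w.png");st()
```

```text
t 18.0 [416.6 270.4 100.3] [[0.984, -0.177, -0.009], [-0.177, -0.984, -0.003], [-0.009, 0.005, -1.0]] [ 0.1  0.4 -0.7] 0.435
```

View pics/u_w.png

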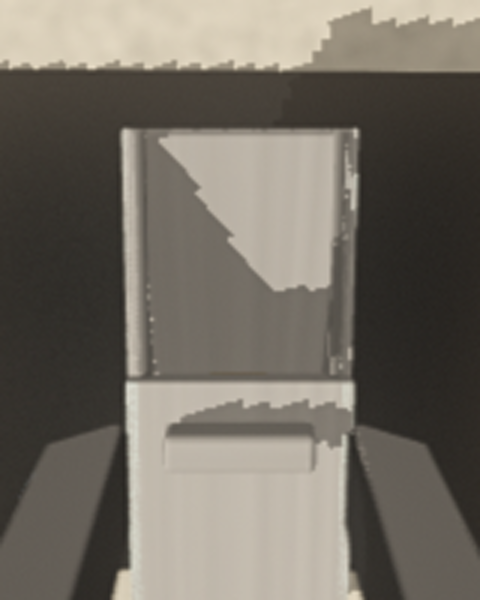

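Run:
```python
from h import *
W=camera("wrist");s=st()
k=lambda p:np.array([p[0]/3-.4+200,p[1]/3-.4+100])
px=[k(p) for p in[(120.5,128.5),(358.5,128.5),(354,380),(127,380)]]
for zc in(32,35):
    def res(v):
        M=R(v[2],0);q=[[50,23,51.5],[50,-23,51.5],[50-v[3],-23,56],[50-v[3],23,56]]
        return np.concatenate([proj(W,np.array([v[0],v[1],zc])+M@(np.array(a)-[0,0,28]))-p for a,p in zip(q,px)])
    r=least_squares(res,[424,268,-.17,50]);v=r.x;print(zc,v.round(2),np.degrees(v[2]).round(2),r.fun.round(1))
    g=np.array([v[0],v[1],32])+R(v[2],0)@np.array([-10,0,23.5]);print(g);goal(g-[0,0,19],s)
```

```text
t 18.05 [416.7 270.3 100.3] [[0.984, -0.177, -0.009], [-0.177, -0.984, -0.003], [-0.009, 0.005, -1.0]] [ 0.3 -0.2 -0.2] 0.479
32 [ 4.2087e+02  2.6905e+02 -1.8000e-01  5.0190e+01] -10.14 [ 0.6  0.1 -0.4 -0.1 -0.2 -0.1  0.1  0.1]
[411.02291845 270.81078824  55.5       ]
tool delta [-5.2  0.2 63.9]
35 [ 4.2112e+02  2.6903e+02 -1.8000e-01  4.9500e+01] -10.14 [ 0.1  0.1  0.1 -0.1  0.3 -0.1 -0.5  0.1]
[411.2725176 270.7852693  55.5      ]
tool delta [-4.9  0.2 63.9]
```

The lid is measured at 50 mm open. I'll let the fingers finish opening, lower to the seam, and close.

Emit:
apply_moves(
  deltas=[0.3, -2.5, 0, 0, 0, 0.3, -2.5, 0, 0, 0, 0.3, 0, 0, 4, 0, 0.3, 0, 0, 8, 0, 0.3, 0, 0, 8, 0, 0.3, 0, 0, 8, 0, 0.3, 0, 0, 8, 0, 0.3, 0, 0, 8, 0, 0.3, 0, 0, 8, 0, 0.3, 0, 0, 6, 0, 0.3, 0, 0, 0, 0],
)

```text
t: 19.15
ee_pos: [409.2, 270.1, 34.6]
ee_rot: [[0.984, -0.177, -0.014], [-0.177, -0.984, -0.005], [-0.013, 0.008, -1.0]]
force: [0.4, 0.2, -0.0]
gripper_width: 0.652
```

Run:
```python
from h import *
camera("wrist");goal([411.2,270.8,37.2])
```

```text
t 19.2 [409.5 270.3  35.1] [[0.984, -0.177, -0.013], [-0.177, -0.984, -0.005], [-0.012, 0.007, -1.0]] [-0.1  0.5  0.2] 0.652
tool delta [ 1.6 -0.8 -2.1]
```

Emit:
apply_moves(
  deltas=[0.3, 1.5, -0.5, -1.2, 0, -1, 0, 0, 0, 0, -1, 0, 0, 0, 0, -1, 0, 0, 0, 0, -1, 0, 0, 0, 0],
  grip_force=35,
)

```text
t: 19.7
ee_pos: [412.3, 271.0, 37.8]
ee_rot: [[0.984, -0.177, -0.01], [-0.177, -0.984, -0.004], [-0.01, 0.006, -1.0]]
force: [-0.2, -0.0, -1.5]
gripper_width: 0.486
```

Run:
```python
from h import *
camera("wrist");goal([411.2,270.8,37.2])
```

```text
t 19.75 [412.4 271.   37.8] [[0.984, -0.177, -0.01], [-0.177, -0.984, -0.004], [-0.009, 0.006, -1.0]] [ 0.3  0.2 -1.3] 0.483
tool delta [-1.1  0.4  0.6]
```

Emit:
apply_moves(
  deltas=[-1, 0, 0, -5, 0, -1, 0, 0, -8, 0, -1, 0, 0, -8, 0, -1, 0, 0, -2, 0, -1, 5, 2, 0, 0, -1, 8, 3, 0, 0, -1, 8, 3, 0, 0, -1, 8, 2, 0, 0, -1, 5, 0, 0, 0, -1, 0, 0, 0, 0],
)

```text
t: 20.75
ee_pos: [446.6, 252.7, 60.8]
ee_rot: [[0.984, -0.178, -0.013], [-0.178, -0.984, -0.005], [-0.011, 0.008, -1.0]]
force: [0.1, -0.2, -3.1]
gripper_width: 0.486
```

Run:
```python
from h import *
W=camera("wrist");cv2.imwrite("pics/v_w.png",W["img"][:,:,::-1]);s=st()
S=camera("scene");crop(S,310,170,120,100,6,"v_s.png")
m=np.array([.985,-.174]);print("G along",(G_of(s)[:2]-[416.7,272.6])@m,"footfront",(G_of(s)[:2]-[416.7,272.6])@m+41,G_of(s)[2]-52)
```

```text
t 20.8 [446.2 252.7  60.8] [[0.984, -0.178, -0.013], [-0.178, -0.984, -0.006], [-0.012, 0.008, -1.0]] [ 0.7 -0.8 -3. ] 0.484
G along 32.76130630513076 footfront 73.76130630513076 27.753596935682765
```

View pics/v_w.png

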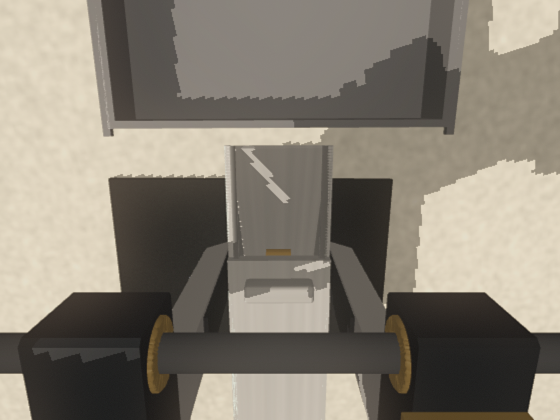

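View pics/v_s.png

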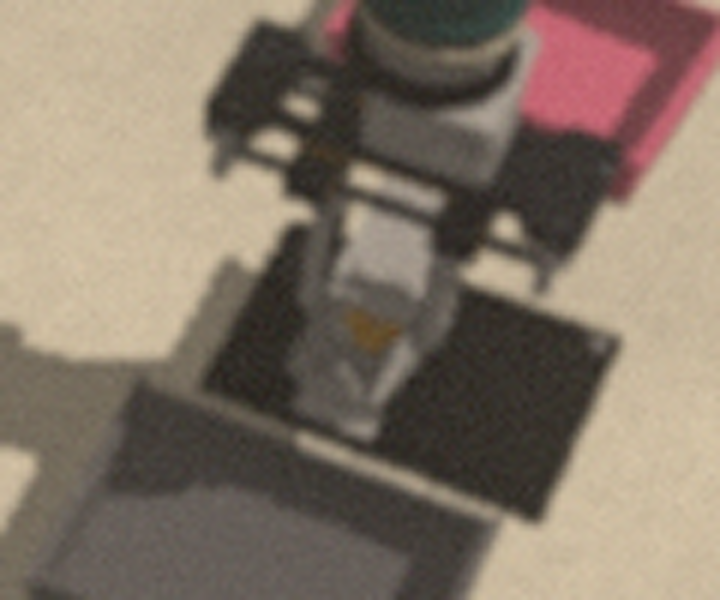

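The tin is level with the lid held open, and the brass spacers show at (278,252). The foot tip is about 7 mm below the tray's wall top and about 22 mm away from the wall. I'll advance until it touches.

Emit:
apply_moves(
  deltas=[-1, 4, 0, 1, 0, -1, 5, 0, 1, 0, -1, 5, 0, 0, 0, -1, 3, 0, 0, 0, -1, 2, 0, 0, 0],
)

```text
t: 21.35
ee_pos: [465.2, 249.8, 58.1]
ee_rot: [[0.984, -0.176, -0.014], [-0.176, -0.984, -0.006], [-0.013, 0.008, -1.0]]
force: [-0.3, -0.1, -3.1]
gripper_width: 0.487
```

Emit:
apply_moves(
  deltas=[-1, 2, 0, 0, 0, -1, 1.5, 0, 0, 0],
)

```text
t: 21.55
ee_pos: [468.8, 249.2, 58.0]
ee_rot: [[0.984, -0.176, -0.015], [-0.176, -0.984, -0.005], [-0.014, 0.008, -1.0]]
force: [-2.9, -0.0, -1.6]
gripper_width: 0.489
```

Contact was felt at x≈469 (-3 N). Next I'll tip the tin by moving the grip along the arc, foot hooked on the wall.

Emit:
apply_moves(
  deltas=[-1, 2, 0, -1.5, 0, -1, 2, 0, -1.5, 0, -1, 2, 0, -1.3, 0, -1, 2, 0, -1.3, 0],
)

```text
t: 21.95
ee_pos: [470.1, 248.6, 60.3]
ee_rot: [[0.984, -0.175, -0.032], [-0.175, -0.985, -0.005], [-0.03, 0.01, -0.999]]
force: [-4.5, 2.3, -4.6]
gripper_width: 0.487
```

Run:
```python
from h import *
W=camera("wrist");cv2.imwrite("pics/w_w.png",W["img"][:,:,::-1]);s=st()
```

```text
t 22.0 [470.5 248.5  60.6] [[0.984, -0.175, -0.031], [-0.175, -0.985, -0.005], [-0.03, 0.01, -1.0]] [-5.1  2.4 -4. ] 0.488
```

View pics/w_w.png

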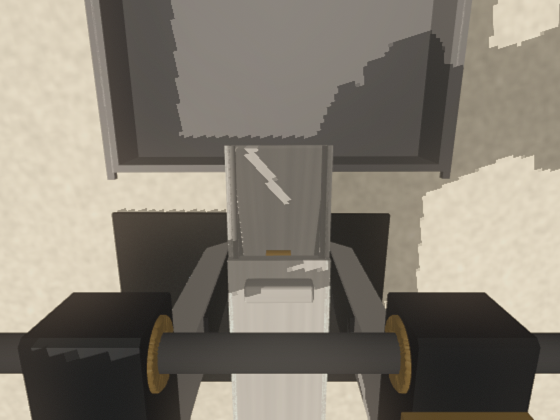

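The tool is being held back instead of the tin turning in the pads, because the grip is too tight for such small rows. I'll lower the grip force and use longer rows.

Emit:
apply_moves(
  deltas=[-1, 3.5, 0, -2.5, 0, -1, 3.5, 0, -2.5, 0],
  grip_force=15,
)

```text
t: 22.2
ee_pos: [478.5, 247.2, 65.9]
ee_rot: [[0.984, -0.174, -0.029], [-0.174, -0.985, -0.005], [-0.028, 0.01, -1.0]]
force: [-2.1, 0.4, -3.8]
gripper_width: 0.491
```

Emit:
apply_moves(
  deltas=[-1, 4, 0, -2.5, 0, -1, 4, 0, -2.5, 0],
)

```text
t: 22.4
ee_pos: [488.5, 245.4, 71.8]
ee_rot: [[0.984, -0.175, -0.026], [-0.175, -0.985, -0.006], [-0.025, 0.01, -1.0]]
force: [-2.5, 1.2, -3.3]
gripper_width: 0.491
```

Run:
```python
from h import *
W=camera("wrist");cv2.imwrite("pics/x_w.png",W["img"][:,:,::-1]);s=st()
S=camera("scene");crop(S,310,170,120,100,6,"x_s.png")
```

```text
t 22.45 [489.5 245.3  72.4] [[0.984, -0.175, -0.025], [-0.175, -0.985, -0.006], [-0.023, 0.01, -1.0]] [-0.8 -0.3 -2.9] 0.488
```

View pics/x_w.png

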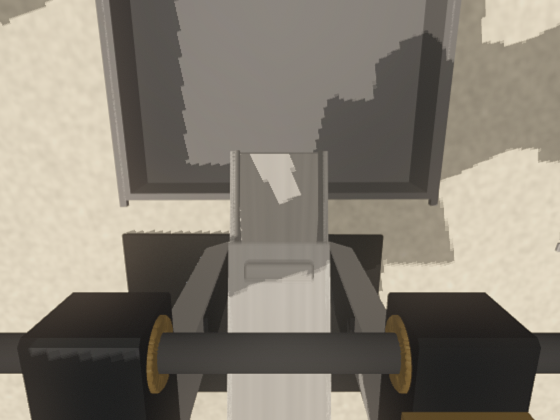

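View pics/x_s.png

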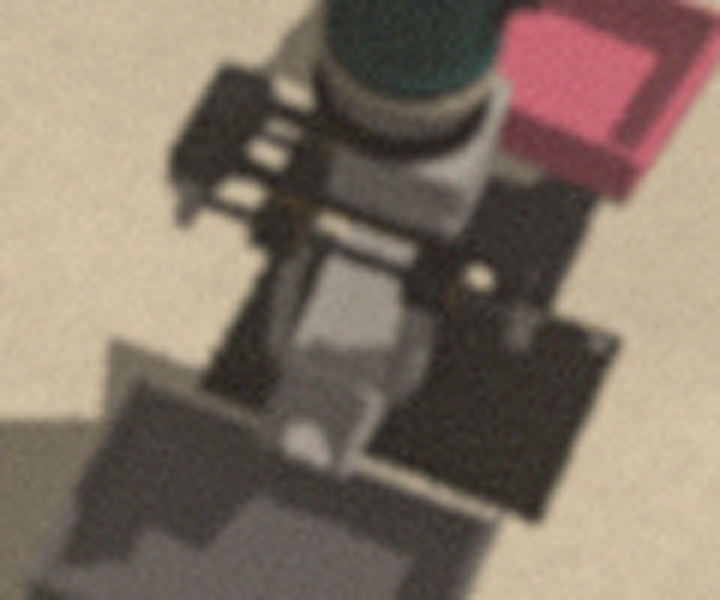

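The tin has turned in the pads to about 24° nose-down. Continuing along the arc.

Emit:
apply_moves(
  deltas=[-1, 5, 0, -1, 0, -1, 5, 0, -0.5, 0, -1, 5, 0, 0, 0],
)

```text
t: 22.8
ee_pos: [505.2, 242.6, 74.6]
ee_rot: [[0.984, -0.175, -0.024], [-0.175, -0.985, -0.005], [-0.022, 0.009, -1.0]]
force: [-2.3, 0.8, -2.1]
gripper_width: 0.49
```

Run:
```python
from h import *
W=camera("wrist");cv2.imwrite("pics/y_w.png",W["img"][:,:,::-1]);s=st()
S=camera("scene");crop(S,310,170,120,100,6,"y_s.png")
```

```text
t 22.85 [506.2 242.4  74.6] [[0.984, -0.175, -0.022], [-0.176, -0.984, -0.005], [-0.021, 0.009, -1.0]] [-1.   0.7 -1.3] 0.487
```

View pics/y_w.png

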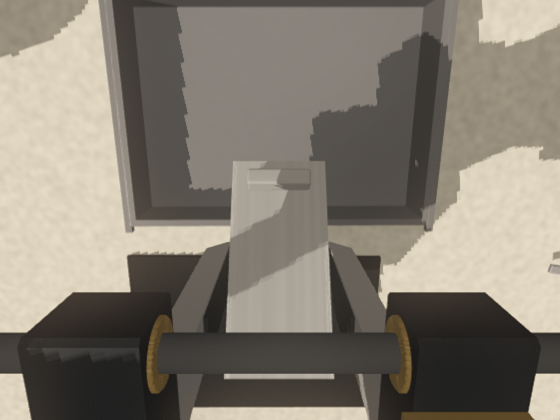

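View pics/y_s.png

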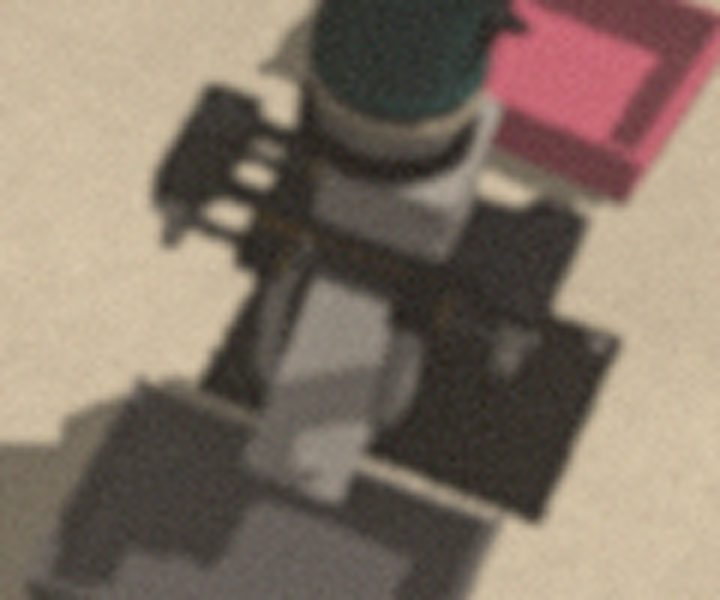

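The ridge is now at the nose (280,178): the lid slid shut during the tip, so nothing has poured. I'll measure how the tin sits in the grip before mending this.

Run:
```python
from h import *
W=camera("wrist");s=st();crop(W,200,140,160,250,2.4,"z_w.png")
v,e,P=fit(W,[(224.5,378),(333.5,378),(326,161.5),(233,161.5)],v0=(515,240,70,-.17,-.6),n=5)
print(v.round(2),e.round(1),np.degrees(v[3:]))
print("grasp in tin frame",R(v[3],v[4]).T@(G_of(s)-v[:3])+[0,0,28],"tool z in tin",R(v[3],v[4]).T@s["ee_rot"][:,2])
for q in([50,0,48.5],[32,0,0],[-50,0,0]):print(q,P(q).round(1))
```

```text
t 22.95 [505.8 242.5  74.4] [[0.984, -0.175, -0.022], [-0.175, -0.984, -0.005], [-0.021, 0.009, -1.0]] [-0.2  1.  -3.4] 0.491
[ 4.9679e+02  2.4432e+02  6.8160e+01 -1.9000e-01 -5.7000e-01] [ 0.2  0.1 -0.1  0.2 -0.7  0.1  0.5 -0.5] [-10.61485181 -32.90404887]
grasp in tin frame [-5.67500566e+00  2.93276592e-02  5.43686333e+01] tool z in tin [ 0.52559944 -0.00946517 -0.85067952]
[50, 0, 48.5] [549.  234.5  58.2]
[32, 0, 0] [508.2 242.2  27.3]
[-50, 0, 0] [440.6 254.9  71.8]
```

View pics/z_w.png

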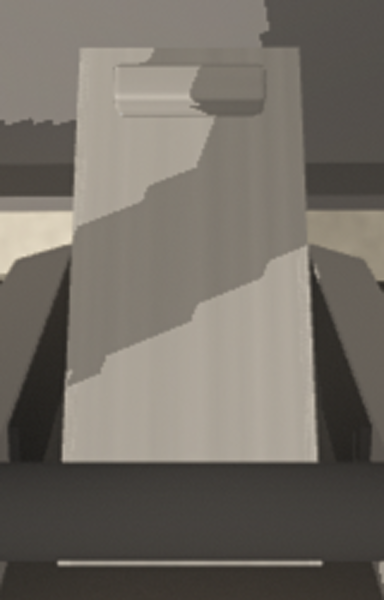

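Run:
```python
from h import *
W=camera("wrist");s=st()
# emulate camera at t=22.45: rigid with tool
Rn=s["ee_rot"];T=np.array(W["T"])
Tt=np.eye(4);Tt[:3,:3]=Rn;Tt[:3,3]=s["ee_pos"]
C=np.linalg.inv(Tt)@T   # cam in tool
def cam(pos,rot):
    A=np.eye(4);A[:3,:3]=rot;A[:3,3]=pos
    d=dict(W);d["T"]=A@C;return d
rot=np.array([[0.984,-0.175,-0.025],[-0.175,-0.985,-0.006],[-0.023,0.010,-1.0]])
W2=cam([489.5,245.3,72.4],rot);g=np.array([489.5,245.3,72.4])-19*rot[:,2]
for gx,gz in((-9,52.5),(-7,54),(-6,55)):
  for th in(-15,-20,-25,-30):
    M=R(np.radians(-10.1),np.radians(th));pr=lambda q:proj(W2,g+M@(np.array(q)-[gx,0,gz]))
    print(gx,gz,th,"lip",pr([50,0,51])[1].round(0),"w",(pr([50,-23,51])-pr([50,23,51]))[0].round(0),{L:(pr([50-L,0,56])[1].round(0),pr([42-L,0,66])[1].round(0),pr([34-L,0,66])[1].round(0)) for L in(50,45,40,35)})
```

```text
t 23.0 [505.7 242.5  74.4] [[0.984, -0.175, -0.022], [-0.175, -0.984, -0.006], [-0.021, 0.009, -1.0]] [-0.6  0.3 -3.2] 0.488
-9 52.5 -15 lip 146.0 w 99.0 {50: (np.float64(255.0), np.float64(277.0), np.float64(296.0)), 45: (np.float64(244.0), np.float64(265.0), np.float64(284.0)), 40: (np.float64(233.0), np.float64(253.0), np.float64(272.0)), 35: (np.float64(222.0), np.float64(242.0), np.float64(260.0))}
-9 52.5 -20 lip 148.0 w 96.0 {50: (np.float64(254.0), np.float64(274.0), np.float64(293.0)), 45: (np.float64(243.0), np.float64(262.0), np.float64(281.0)), 40: (np.float64(232.0), np.float64(250.0), np.float64(269.0)), 35: (np.float64(221.0), np.float64(239.0), np.float64(258.0))}
-9 52.5 -25 lip 152.0 w 94.0 {50: (np.float64(253.0), np.float64(271.0), np.float64(290.0)), 45: (np.float64(243.0), np.float64(259.0), np.float64(278.0)), 40: (np.float64(232.0), np.float64(248.0), np.float64(267.0)), 35: (np.float64(221.0), np.float64(236.0), np.float64(255.0))}
-9 52.5 -30 lip 155.0 w 91.0 {50: (np.float64(253.0), np.float64(268.0), np.float64(288.0)), 45: (np.float64(242.0), np.float64(2
[... 1692 characters left out ...]
oat64(287.0)), 40: (np.float64(239.0), np.float64(257.0), np.float64(276.0)), 35: (np.float64(228.0), np.float64(246.0), np.float64(264.0))}
-6 55 -25 lip 159.0 w 93.0 {50: (np.float64(260.0), np.float64(278.0), np.float64(297.0)), 45: (np.float64(249.0), np.float64(267.0), np.float64(285.0)), 40: (np.float64(239.0), np.float64(255.0), np.float64(274.0)), 35: (np.float64(228.0), np.float64(244.0), np.float64(262.0))}
-6 55 -30 lip 163.0 w 90.0 {50: (np.float64(260.0), np.float64(276.0), np.float64(295.0)), 45: (np.float64(249.0), np.float64(264.0), np.float64(283.0)), 40: (np.float64(239.0), np.float64(253.0), np.float64(271.0)), 35: (np.float64(228.0), np.float64(242.0), np.float64(260.0))}
```

Run:
```python
import cv2
im=cv2.imread("pics/x_w.png");cv2.imwrite("pics/x2.png",cv2.resize(im[140:310,200:360],None,fx=3.4,fy=3.4,interpolation=cv2.INTER_CUBIC))
```

```text
(no output)
```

View pics/x2.png

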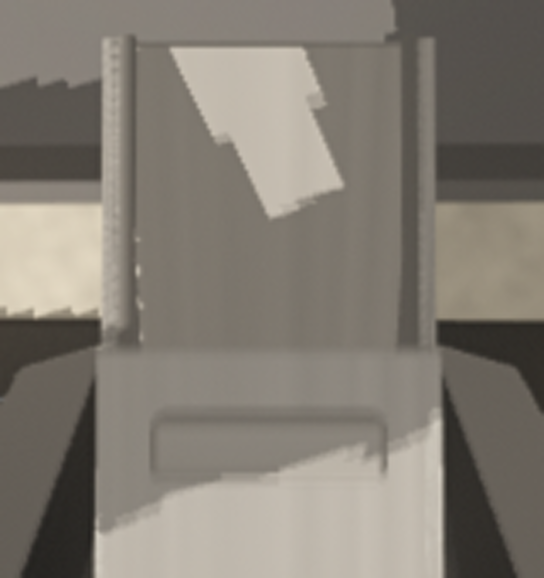

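At the last look the lid was already 5 mm in, and then it ran shut. The 15 N grip was too light while pivoting, and the pads sat at the lid's front edge. I'll go back to the mat, stand the tin level, reopen the lid, then grip further back at full force and pry again.

Emit:
apply_moves(
  deltas=[-1, -3, 0, -3, 0, -1, -7, 0, -1, 0, -1, -9, 0, 0, 0, -1, -9, 0, 0, 0, -1, -9, 0, 0, 0, -1, -9, 0, 1, 0, -1, -6, 0, 3, 0, -1, -2, 0, 4, 0, -1, 0, 0, 3, 0],
  grip_force=30,
)

```text
t: 23.9
ee_pos: [448.3, 252.9, 69.0]
ee_rot: [[0.985, -0.174, -0.016], [-0.174, -0.985, -0.005], [-0.015, 0.008, -1.0]]
force: [0.5, 0.5, -3.5]
gripper_width: 0.489
```

Run:
```python
from h import *
W=camera("wrist");cv2.imwrite("pics/aa_w.png",W["img"][:,:,::-1]);s=st()
m=np.array([.985,-.174]);print((G_of(s)[:2]-[416.7,272.6])@m)
```

```text
t 23.95 [448.1 252.7  68.4] [[0.985, -0.174, -0.017], [-0.174, -0.985, -0.006], [-0.016, 0.009, -1.0]] [-0.3 -0.  -3.3] 0.487
34.741340992923696
```

View pics/aa_w.png

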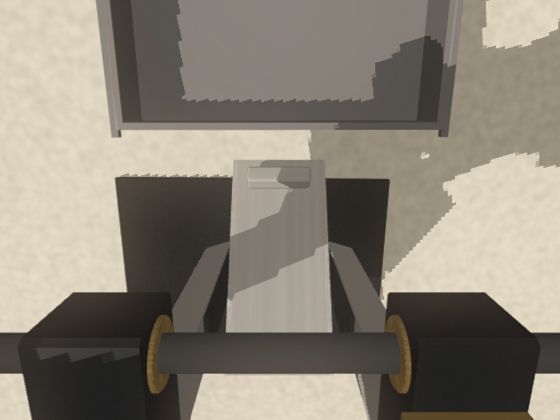

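Emit:
apply_moves(
  deltas=[-1, 0, 0, 4, 0, -1, 0, 0, 4, 0, -1, 0, 0, 4, 0, -1, 0, 0, 3, 0],
)

```text
t: 24.35
ee_pos: [449.2, 252.4, 52.9]
ee_rot: [[0.984, -0.175, -0.016], [-0.175, -0.985, -0.006], [-0.015, 0.008, -1.0]]
force: [-3.2, -1.9, 12.7]
gripper_width: 0.486
```

Emit:
apply_moves(
  deltas=[-1, 0, 0, 2, 0, -1, 0, 0, 2, 0],
)

```text
t: 24.55
ee_pos: [449.7, 252.6, 53.0]
ee_rot: [[0.984, -0.175, -0.016], [-0.175, -0.984, -0.005], [-0.015, 0.008, -1.0]]
force: [-4.0, -1.2, 6.3]
gripper_width: 0.489
```

Emit:
apply_moves(
  deltas=[-1, -5, 0, 0.8, 0, -1, -5, 0, 1, 0, -1, -5.5, 0, 1.5, 0, -1, -5.5, 0, 2, 0],
  grip_force=20,
)

```text
t: 24.95
ee_pos: [432.0, 256.6, 51.1]
ee_rot: [[0.984, -0.177, -0.006], [-0.177, -0.984, -0.004], [-0.006, 0.005, -1.0]]
force: [0.1, -1.2, 3.6]
gripper_width: 0.492
```

Run:
```python
from h import *
W=camera("wrist");cv2.imwrite("pics/ab_w.png",W["img"][:,:,::-1]);s=st()
```

```text
t 25.0 [430.7 256.8  50.7] [[0.984, -0.176, -0.008], [-0.176, -0.984, -0.004], [-0.008, 0.005, -1.0]] [-1.  -0.2  4.7] 0.489
```

View pics/ab_w.png

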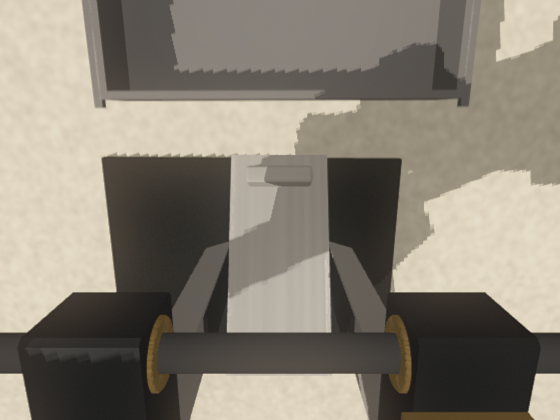

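Emit:
apply_moves(
  deltas=[-1, -5, 0, 2, 0, -1, -5, 0, 2.5, 0, -1, -5, 0, 3, 0, -1, -4, 0, 3, 0, -1, -2, 0, 3, 0],
)

```text
t: 25.5
ee_pos: [409.4, 260.4, 39.0]
ee_rot: [[0.984, -0.175, -0.004], [-0.175, -0.984, -0.005], [-0.003, 0.005, -1.0]]
force: [1.2, -6.7, 21.1]
gripper_width: 0.488
```

Run:
```python
from h import *
W=camera("wrist");cv2.imwrite("pics/ac_w.png",W["img"][:,:,::-1]);s=st()
S=camera("scene");crop(S,310,160,130,110,5,"ac_s.png")
```

```text
t 25.55 [409.4 260.4  38.9] [[0.984, -0.175, -0.004], [-0.175, -0.984, -0.005], [-0.003, 0.005, -1.0]] [ 0.4 -4.3 10.8] 0.486
```

View pics/ac_w.png

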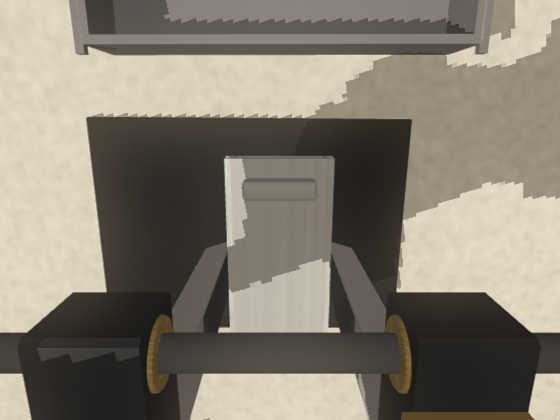

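View pics/ac_s.png

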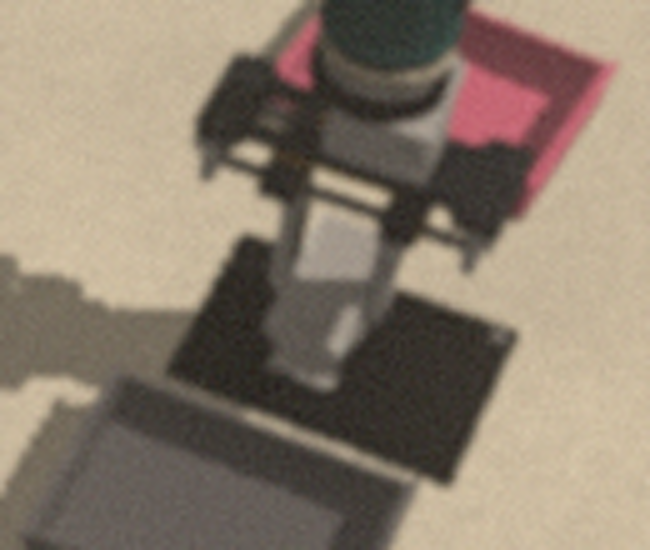

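The tin is standing level again with its lid shut. Repeating the lid opening.

Emit:
apply_moves(
  deltas=[0.25, 0, 0, 0, 0, 0.25, 0, 0, 0, 0, 0.25, 0, 0, -10, 0, 0.25, 0, 0, -14, 0, 0.25, 0, 0, -14, 0, 0.25, 0, 0, -12, 0, -1, 0, 0, -4, 0],
)

```text
t: 26.3
ee_pos: [406.2, 260.9, 92.2]
ee_rot: [[0.985, -0.175, -0.012], [-0.175, -0.985, -0.005], [-0.011, 0.007, -1.0]]
force: [-0.2, -0.3, -0.3]
gripper_width: 0.572
```

Run:
```python
from h import *
W=camera("wrist");crop(W,220,110,120,190,3.1,"ad_w.png");st()
```

```text
t 26.35 [406.4 261.   92.3] [[0.985, -0.175, -0.012], [-0.175, -0.985, -0.005], [-0.011, 0.007, -1.0]] [-0.1  0.2  0. ] 0.533
```

View pics/ad_w.png

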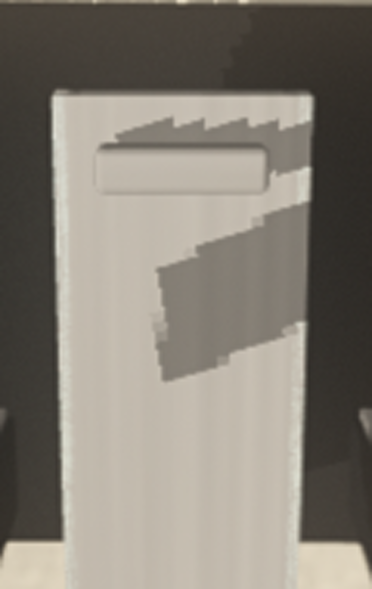

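Run:
```python
from h import *
W=camera("wrist");s=st()
k=lambda p:np.array([p[0]/3.1-.4+220,p[1]/3.1-.4+110])
px=[k(p) for p in[(52,94),(312.5,94),(66,570),(299,570)]]
def res(v):
    M=R(v[2],0);q=[[50,23,56],[50,-23,56],[-40,23,56],[-40,-23,56]]
    e=[proj(W,np.array([v[0],v[1],33])+M@(np.array(a)-[0,0,28]))-p for a,p in zip(q,px)]
    return np.r_[e[0],e[1],e[2][0],e[3][0]]
r=least_squares(res,[420,258,-.17]);v=r.x;print(v.round(2),np.degrees(v[2]).round(2),r.fun.round(1))
c=np.array([v[0],v[1],0]);g=c+R(v[2],0)@np.array([54,0,64]);goal(g,s)
g=c+R(v[2],0)@np.array([-22,0,37.]);print("next grip TCP",g)
```

```text
t 26.4 [406.1 260.8  91.5] [[0.985, -0.175, -0.012], [-0.175, -0.985, -0.005], [-0.011, 0.008, -1.0]] [-0.3 -0.1 -0.3] 0.493
[ 4.1315e+02  2.5995e+02 -1.8000e-01] -10.12 [ 0.3  0.  -0.3 -0.   0.  -0.1]
tool delta [61.4 -0.6 26.8]
next grip TCP [391.49256539 263.81468141  37.        ]
```

Emit:
apply_moves(
  deltas=[-1, 8, 0, -2, 0, -1, 13, 0, 0, 0, -1, 13, 0, 0, 0, -1, 13, 0, 2, 0, -1, 10, 0, 5, 0, -1, 5, 0, 7, 0, -1, 0, 0, 7, 0, -1, 0, 0, 5, 0, -1, -1, 0, 1, 0, -1, 0, 0, 0, 0],
  grip_force=10,
)

```text
t: 27.4
ee_pos: [469.4, 247.3, 58.4]
ee_rot: [[0.984, -0.176, -0.02], [-0.176, -0.984, -0.009], [-0.019, 0.012, -1.0]]
force: [0.0, 0.1, 0.3]
gripper_width: 0.004
```

Run:
```python
from h import *
s=st();print("tin x",(s["ee_pos"][:2]-[413.15,259.95])@np.array([.985,-.174]))
```

```text
t 27.4 [469.4 247.3  58.4] [[0.984, -0.176, -0.02], [-0.176, -0.984, -0.009], [-0.019, 0.012, -1.0]] [0.  0.1 0.3] 0.004
tin x 57.64802669496904
```

Emit:
apply_moves(
  deltas=[-1, 0, 0, -3, 0, -1, 0, 0, -1, 0],
)

```text
t: 27.6
ee_pos: [468.9, 247.6, 62.9]
ee_rot: [[0.984, -0.175, -0.02], [-0.176, -0.984, -0.009], [-0.019, 0.012, -1.0]]
force: [0.0, -0.4, 0.2]
gripper_width: 0.004
```

Emit:
apply_moves(
  deltas=[-1, -4, 0, 0, 0, -1, -5, 0, 0.3, 0, -1, -5, 0, 0.3, 0, -1, -5, 0, 0.3, 0],
)

```text
t: 28.0
ee_pos: [449.6, 251.7, 64.0]
ee_rot: [[0.984, -0.175, -0.017], [-0.175, -0.984, -0.007], [-0.016, 0.01, -1.0]]
force: [-0.3, 0.5, 0.5]
gripper_width: 0.005
```

Emit:
apply_moves(
  deltas=[-1, -6, 0, 0, 0, -1, -6, 0, 0, 0, -1, -6, 0, 0, 0, -1, -6, 0, 0, 0, -1, -5, 0, 0, 0, -1, -4, 0, 0, 0, -1, -1.5, 0, 0, 0],
)

```text
t: 28.7
ee_pos: [412.0, 258.4, 64.7]
ee_rot: [[0.985, -0.174, -0.016], [-0.174, -0.985, -0.007], [-0.015, 0.01, -1.0]]
force: [0.8, -0.9, -0.6]
gripper_width: 0.004
```

Run:
```python
from h import *
W=camera("wrist");cv2.imwrite("pics/ae_w.png",W["img"][:,:,::-1])
s=st();print("tin x",(s["ee_pos"][:2]-[413.15,259.95])@np.array([.985,-.174]))
```

```text
t 28.75 [411.8 258.4  64.7] [[0.985, -0.174, -0.017], [-0.174, -0.985, -0.007], [-0.015, 0.01, -1.0]] [ 0.  -0.3  0.1] 0.003
tin x -1.0393833129364012
```

View pics/ae_w.png

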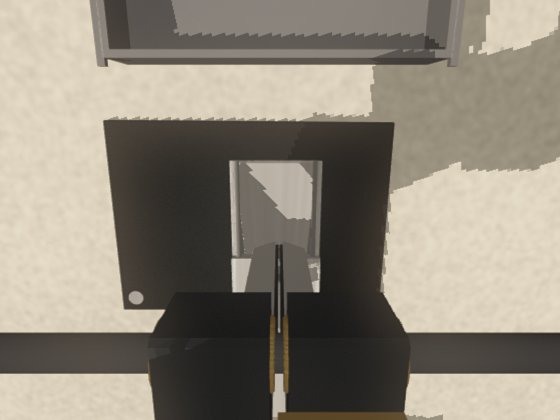

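Emit:
apply_moves(
  deltas=[-1, 1, 0, -6, 0, -1, 0, 0, -11, 0, 0.3, 0, 0, -11, 0, 0.3, -4, -0.5, -6, 0, 0.3, -6, -0.5, 0, 0, 0.3, -6, -0.5, 0, 0, 0.3, -5, 0, 0, 0, 0.3, -1, 0, 0, 0, 0.3, 0, 0, 0, 0],
)

```text
t: 29.65
ee_pos: [390.2, 264.5, 102.8]
ee_rot: [[0.985, -0.174, -0.017], [-0.175, -0.985, -0.006], [-0.016, 0.009, -1.0]]
force: [-0.7, 0.1, 0.2]
gripper_width: 0.566
```

Run:
```python
from h import *
W=camera("wrist");crop(W,200,60,160,200,3,"af_w.png");st()
```

```text
t 29.7 [390.2 264.5 102.8] [[0.985, -0.175, -0.017], [-0.175, -0.985, -0.006], [-0.016, 0.009, -1.0]] [-0.8  0.3  0.2] 0.608
```

View pics/af_w.png

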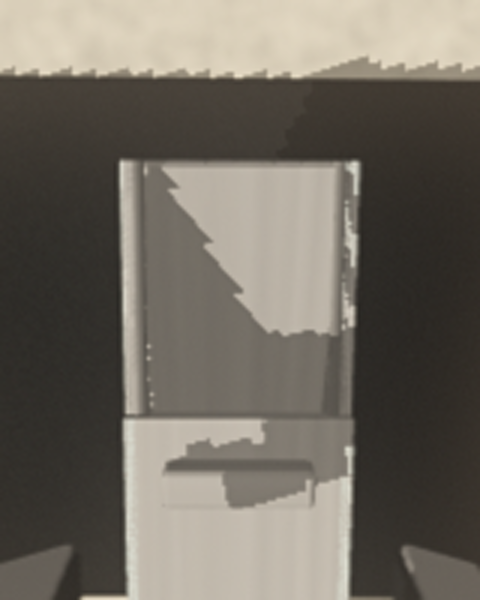

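Run:
```python
from h import *
W=camera("wrist");s=st()
k=lambda p:np.array([p[0]/3-.4+200,p[1]/3-.4+60])
px=[k(p) for p in[(119.5,161),(359.5,161),(354,417),(124,417)]]
zc=33
def res(v):
    M=R(v[2],0);q=[[50,23,51.5],[50,-23,51.5],[50-v[3],-23,56],[50-v[3],23,56]]
    return np.concatenate([proj(W,np.array([v[0],v[1],zc])+M@(np.array(a)-[0,0,28]))-p for a,p in zip(q,px)])
r=least_squares(res,[413,260,-.17,50]);v=r.x;print(v.round(2),np.degrees(v[2]).round(2),r.fun.round(1))
g=np.array([v[0],v[1],0])+R(v[2],0)@np.array([-22,0,37.5]);goal(g,s)
```

```text
t 29.75 [390.4 264.4 102.8] [[0.984, -0.175, -0.017], [-0.175, -0.985, -0.006], [-0.016, 0.009, -1.0]] [ 0.5  0.8 -0.5] 0.635
[ 4.1045e+02  2.6033e+02 -1.8000e-01  4.9710e+01] -10.22 [ 0.2 -0.1 -0.3  0.1 -0.1 -0.   0.2  0. ]
tool delta [-0.6 -0.1 65.3]
```

Emit:
apply_moves(
  deltas=[0.3, 0, 0, 5, 0, 0.3, 0, 0, 10, 0, 0.3, 0, 0, 10, 0, 0.3, 0, 0, 10, 0, 0.3, 0, 0, 10, 0, 0.3, 0, 0, 10, 0, 0.3, 0, 0, 6, 0, 0.3, 0, 0, 1, 0, 0.3, 0, 0, 0, 0],
)

```text
t: 30.65
ee_pos: [388.1, 262.8, 32.6]
ee_rot: [[0.984, -0.176, -0.022], [-0.176, -0.984, -0.009], [-0.02, 0.013, -1.0]]
force: [0.0, 0.7, 0.1]
gripper_width: 0.649
```

Run:
```python
from h import *
camera("wrist");goal([389.4,264.2,37.5])
```

```text
t 30.7 [388.2 262.8  32.8] [[0.984, -0.176, -0.021], [-0.176, -0.984, -0.009], [-0.019, 0.013, -1.0]] [ 0.6 -0.4  0.2] 0.648
tool delta [ 0.9 -1.5 -4.8]
```

Emit:
apply_moves(
  deltas=[0.3, 0.5, -1.2, -3, 0, 0.3, 0, 0, -1, 0, -1, 0, 0, 0, 0, -1, 0, 0, 0, 0, -1, 0, 0, 0, 0, -1, 0, 0, 0, 0],
  grip_force=60,
)

```text
t: 31.3
ee_pos: [390.6, 264.8, 39.2]
ee_rot: [[0.984, -0.176, -0.017], [-0.176, -0.984, -0.007], [-0.016, 0.01, -1.0]]
force: [-0.5, -0.2, -1.0]
gripper_width: 0.486
```

Emit:
apply_moves(
  deltas=[-1, 0, 0, -5, 0, -1, 0, 0, -8, 0, -1, 0, 0, -6, 0, -1, 4, 0, 0, 0, -1, 9, 0, 0, 0, -1, 11, 0, 0, 0, -1, 11, 0, 0, 0, -1, 11, 0, 0, 0, -1, 8, 0, 0, 0, -1, 4, 0, 0, 0, -1, 0, 0, 0, 0],
)

```text
t: 32.4
ee_pos: [452.8, 252.5, 55.9]
ee_rot: [[0.984, -0.177, -0.021], [-0.177, -0.984, -0.009], [-0.019, 0.013, -1.0]]
force: [-0.7, 0.7, -2.2]
gripper_width: 0.485
```

Run:
```python
from h import *
W=camera("wrist");cv2.imwrite("pics/ag_w.png",W["img"][:,:,::-1]);s=st()
m=np.array([.985,-.174]);print("G along",(G_of(s)[:2]-[416.7,272.6])@m,"gz",G_of(s)[2])
```

```text
t 32.45 [452.4 252.5  55.8] [[0.984, -0.177, -0.021], [-0.177, -0.984, -0.009], [-0.019, 0.013, -1.0]] [ 0.7 -0.1 -2.7] 0.488
G along 39.04883083373407 gz 74.81473937157075
```

View pics/ag_w.png

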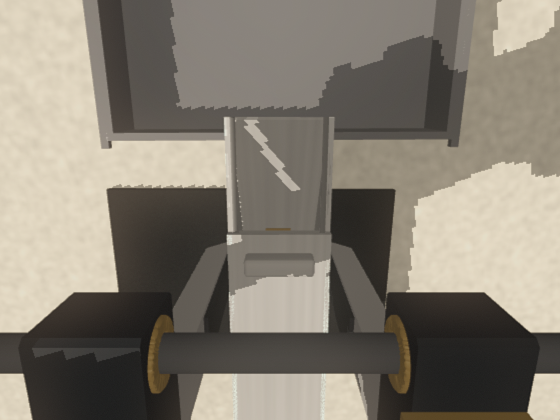

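Emit:
apply_moves(
  deltas=[-1, 3, 0, -2, 0, -1, 3, 0, -1, 0, -1, 2, 0, 0, 0],
)

```text
t: 32.75
ee_pos: [457.7, 251.6, 58.4]
ee_rot: [[0.984, -0.175, -0.028], [-0.176, -0.984, -0.009], [-0.026, 0.014, -1.0]]
force: [-6.0, 0.6, -0.7]
gripper_width: 0.486
```

Emit:
apply_moves(
  deltas=[-1, 5, 0, -4.5, 0, -1, 5, 0, -4.5, 0],
)

```text
t: 32.95
ee_pos: [461.0, 250.4, 64.2]
ee_rot: [[0.984, -0.173, -0.044], [-0.174, -0.985, -0.009], [-0.042, 0.017, -0.999]]
force: [-5.2, 1.3, -4.7]
gripper_width: 0.485
```

Run:
```python
from h import *
W=camera("wrist");cv2.imwrite("pics/ah_w.png",W["img"][:,:,::-1]);s=st()
```

```text
t 33.0 [461.6 250.3  64.6] [[0.984, -0.174, -0.044], [-0.174, -0.985, -0.009], [-0.041, 0.017, -0.999]] [-6.6  0.9 -4.7] 0.487
```

View pics/ah_w.png

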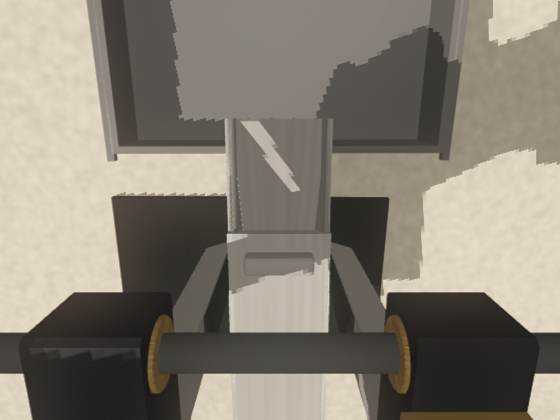

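Emit:
apply_moves(
  deltas=[-1, 6, 0, -4.5, 0, -1, 6, 0, -4.5, 0],
  grip_force=40,
)

```text
t: 33.2
ee_pos: [469.5, 248.8, 70.9]
ee_rot: [[0.984, -0.172, -0.054], [-0.173, -0.985, -0.01], [-0.052, 0.019, -0.998]]
force: [-3.3, 1.0, -4.2]
gripper_width: 0.488
```

Run:
```python
from h import *
W=camera("wrist");cv2.imwrite("pics/ai_w.png",W["img"][:,:,::-1]);s=st()
```

```text
t 33.25 [470.9 248.7  71.8] [[0.984, -0.172, -0.052], [-0.173, -0.985, -0.009], [-0.05, 0.018, -0.999]] [-3.7  0.3 -3.5] 0.483
```

View pics/ai_w.png

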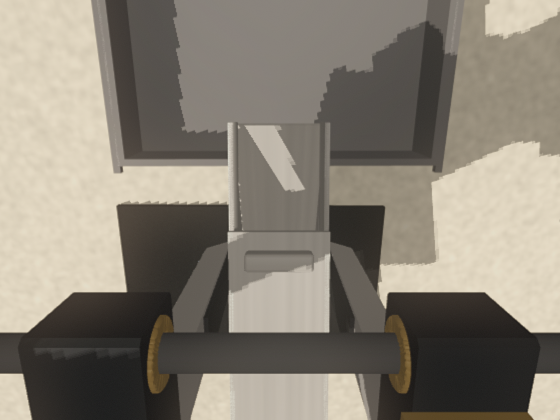

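Emit:
apply_moves(
  deltas=[-1, 6, 0, -2.5, 0, -1, 6, 0, -2.2, 0],
)

```text
t: 33.45
ee_pos: [480.5, 247.1, 76.1]
ee_rot: [[0.983, -0.172, -0.059], [-0.172, -0.985, -0.009], [-0.056, 0.019, -0.998]]
force: [-5.5, 1.2, -1.5]
gripper_width: 0.485
```

Run:
```python
from h import *
W=camera("wrist");cv2.imwrite("pics/aj_w.png",W["img"][:,:,::-1]);s=st()
```

```text
t 33.5 [481.7 246.9  76.4] [[0.983, -0.172, -0.057], [-0.173, -0.985, -0.009], [-0.054, 0.019, -0.998]] [-4.6  0.4 -1.2] 0.484
```

View pics/aj_w.png

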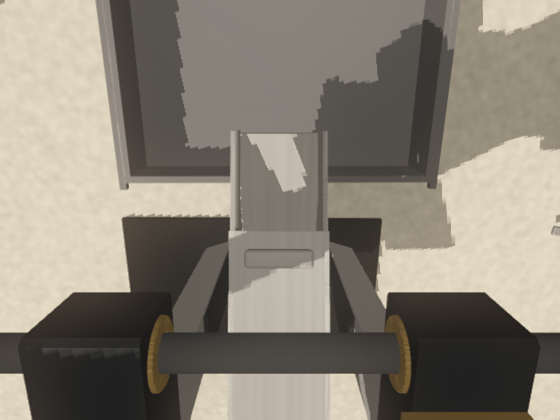

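Emit:
apply_moves(
  deltas=[-1, 6, 0, -1.2, 0, -1, 6, 0, -0.8, 0],
)

```text
t: 33.7
ee_pos: [492.1, 245.2, 78.5]
ee_rot: [[0.983, -0.171, -0.06], [-0.172, -0.985, -0.009], [-0.058, 0.019, -0.998]]
force: [-4.7, 0.6, -1.1]
gripper_width: 0.486
```

Run:
```python
from h import *
W=camera("wrist");cv2.imwrite("pics/ak_w.png",W["img"][:,:,::-1]);s=st()
```

```text
t 33.75 [493.2 245.   78.6] [[0.983, -0.172, -0.059], [-0.173, -0.985, -0.009], [-0.057, 0.019, -0.998]] [-4.4  0.8 -1. ] 0.488
```

View pics/ak_w.png

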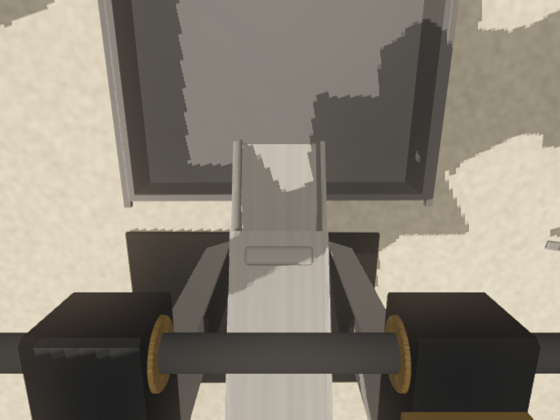

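The lid is holding (front edge still at row 232) and the tip is about 37°. Continuing towards 60°.

Emit:
apply_moves(
  deltas=[-1, 6, 0, -0.3, 0, -1, 6, 0, 0.2, 0],
)

```text
t: 33.95
ee_pos: [504.2, 243.2, 78.7]
ee_rot: [[0.983, -0.171, -0.061], [-0.172, -0.985, -0.008], [-0.058, 0.019, -0.998]]
force: [-4.5, 0.2, -0.2]
gripper_width: 0.487
```

Run:
```python
from h import *
W=camera("wrist");cv2.imwrite("pics/al_w.png",W["img"][:,:,::-1]);s=st()
```

```text
t 34.0 [505.1 243.   78.5] [[0.983, -0.172, -0.06], [-0.173, -0.985, -0.008], [-0.057, 0.018, -0.998]] [-4.   0.8 -1.3] 0.485
```

View pics/al_w.png

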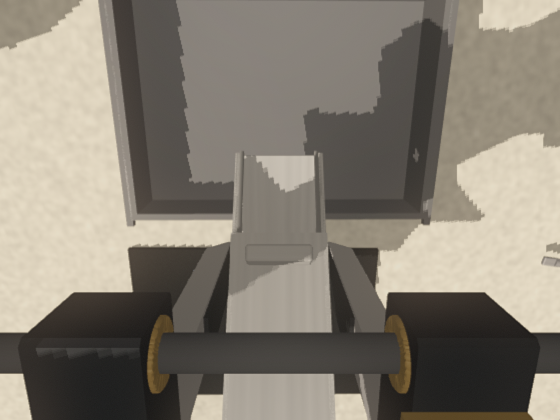

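Emit:
apply_moves(
  deltas=[-1, 6, 0, 0, 0, -1, 6, 0, 0.2, 0, -1, 5, 0, 0.5, 0],
)

```text
t: 34.3
ee_pos: [521.9, 240.1, 77.1]
ee_rot: [[0.983, -0.172, -0.061], [-0.172, -0.985, -0.008], [-0.058, 0.019, -0.998]]
force: [-4.5, 0.9, -1.6]
gripper_width: 0.487
```

Run:
```python
from h import *
W=camera("wrist");cv2.imwrite("pics/am_w.png",W["img"][:,:,::-1]);s=st()
S=camera("scene");crop(S,300,180,120,110,6,"am_s.png")
```

```text
t 34.35 [522.7 239.9  76.9] [[0.983, -0.172, -0.06], [-0.173, -0.985, -0.008], [-0.057, 0.019, -0.998]] [-3.4  0.7 -1.8] 0.485
```

View pics/am_w.png

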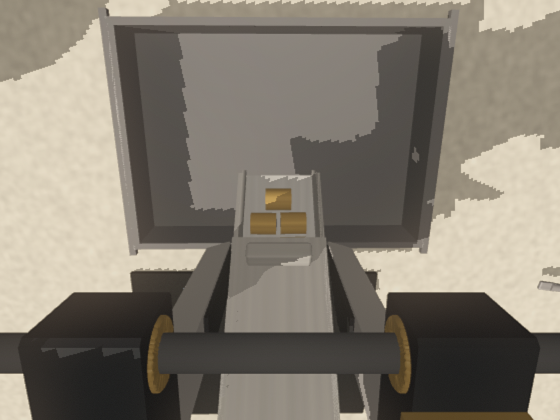

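View pics/am_s.png

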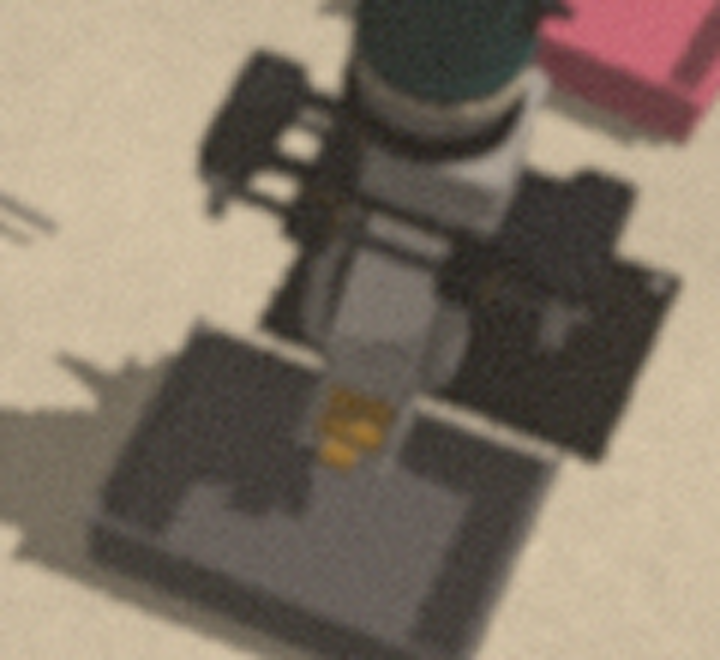

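The spacers are running towards the lip (three at (278,198), (263,223) and (293,223)) with the lid open. I'll tip a little more, then wait.

Emit:
apply_moves(
  deltas=[-1, 5, 0, 0.3, 0, -1, 4, 0, 0.3, 0, -1, 0, 0, 0, 0, -1, 0, 0, 0, 0],
)

```text
t: 34.8
ee_pos: [531.3, 238.4, 75.2]
ee_rot: [[0.983, -0.172, -0.061], [-0.173, -0.985, -0.008], [-0.059, 0.019, -0.998]]
force: [-5.1, -0.6, -0.3]
gripper_width: 0.483
```

Run:
```python
from h import *
W=camera("wrist");cv2.imwrite("pics/an_w.png",W["img"][:,:,::-1]);s=st()
```

```text
t 34.85 [531.3 238.4  75.2] [[0.983, -0.172, -0.061], [-0.173, -0.985, -0.008], [-0.059, 0.019, -0.998]] [-4.4  1.4 -1.5] 0.487
```

View pics/an_w.png

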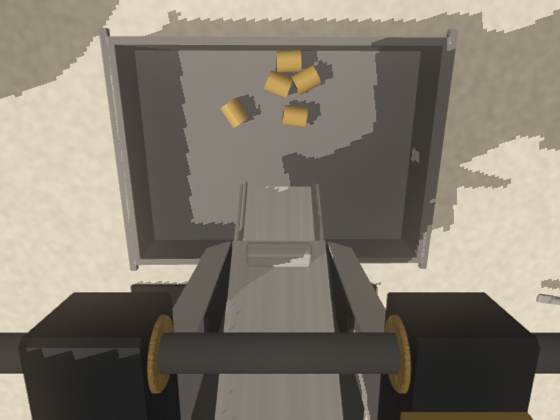

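All five spacers are in the grey tray, at (289,61), (279,84), (307,79), (234,112) and (296,116), and the tin is empty. I'll lift clear of the wall, go back over the mat, and lower onto the foot tip.

Emit:
apply_moves(
  deltas=[-1, 0, 0, -6, 0, -1, 0, 0, -12, 0, -1, 0, 0, -14, 0, -1, 0, 0, -12, 0, -1, -6, 0, -2, 0, -1, -10, 0, 0, 0, -1, -11, 0, 0, 0, -1, -11, 0, 0, 0, -1, -10, 0, 0, 0, -1, -6, 0, 0, 0, -1, 0, 0, 4, 0, -1, 0, 0, 6, 0, -1, 0, 0, 6, 0],
)

```text
t: 36.15
ee_pos: [481.3, 248.3, 114.7]
ee_rot: [[0.984, -0.172, -0.042], [-0.173, -0.985, -0.008], [-0.04, 0.015, -0.999]]
force: [0.1, -0.6, -2.1]
gripper_width: 0.489
```

Run:
```python
from h import *
W=camera("wrist");cv2.imwrite("pics/ao_w.png",W["img"][:,:,::-1]);s=st()
S=camera("scene");crop(S,300,160,130,120,6,"ao_s.png")
m=np.array([.985,-.174]);print("G along",(G_of(s)[:2]-[416.7,272.6])@m,"gz",G_of(s)[2])
```

```text
t 36.2 [480.5 247.9 113.2] [[0.984, -0.172, -0.044], [-0.173, -0.985, -0.009], [-0.042, 0.017, -0.999]] [-0.9  0.1 -2.3] 0.487
G along 67.98680442129722 gz 132.19946029134152
```

View pics/ao_w.png

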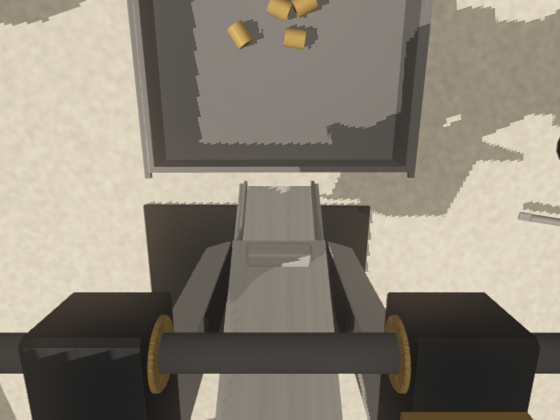

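View pics/ao_s.png

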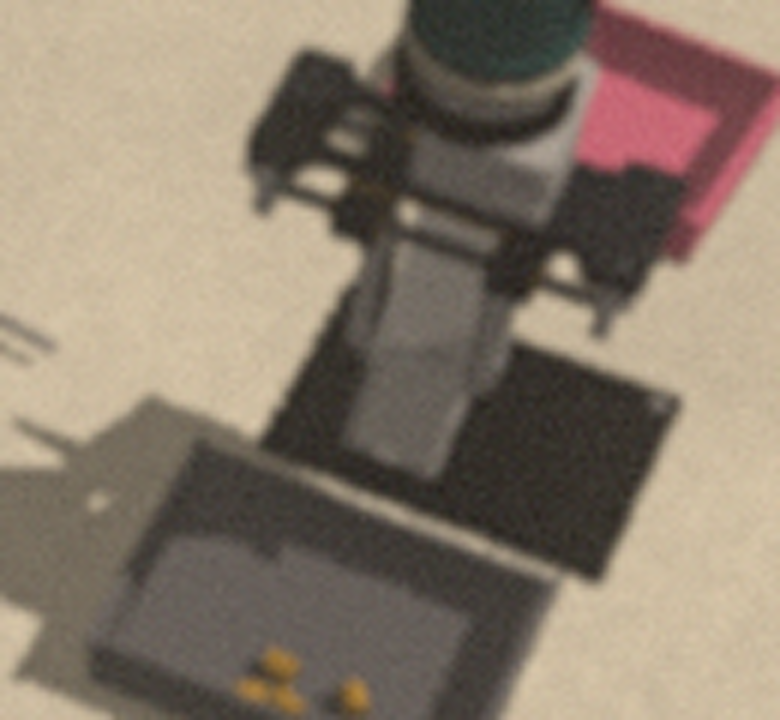

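Emit:
apply_moves(
  deltas=[-1, -3, 0, 10, 0, -1, -3, 0, 10, 0, -1, -3, 0, 10, 0, -1, -3, 0, 10, 0, -1, 0, 0, 6, 0, -1, 0, 0, 3, 0],
  grip_force=25,
)

```text
t: 36.85
ee_pos: [465.3, 249.1, 59.7]
ee_rot: [[0.984, -0.173, -0.047], [-0.174, -0.985, -0.01], [-0.044, 0.018, -0.999]]
force: [-0.1, -0.9, -1.0]
gripper_width: 0.491
```

Emit:
apply_moves(
  deltas=[-1, 0, 0, 3, 0, -1, 0, 0, 3, 0],
)

```text
t: 37.05
ee_pos: [467.0, 248.9, 56.0]
ee_rot: [[0.984, -0.173, -0.042], [-0.174, -0.985, -0.01], [-0.039, 0.017, -0.999]]
force: [0.9, -2.6, 9.6]
gripper_width: 0.483
```

Emit:
apply_moves(
  deltas=[-1, -5, 0, 1, 0, -1, -6, 0, 0.5, 0, -1, -6, 0, 0.5, 0, -1, -6, 0, 0.5, 0],
  grip_force=12,
)

```text
t: 37.45
ee_pos: [445.5, 253.6, 56.4]
ee_rot: [[0.984, -0.174, -0.036], [-0.175, -0.985, -0.008], [-0.034, 0.014, -0.999]]
force: [0.7, 0.1, -0.2]
gripper_width: 0.493
```

Run:
```python
from h import *
W=camera("wrist");cv2.imwrite("pics/ap_w.png",W["img"][:,:,::-1]);s=st()
```

```text
t 37.5 [444.3 253.8  56.3] [[0.984, -0.174, -0.038], [-0.174, -0.985, -0.008], [-0.036, 0.015, -0.999]] [-0.8  0.3 -1. ] 0.491
```

View pics/ap_w.png

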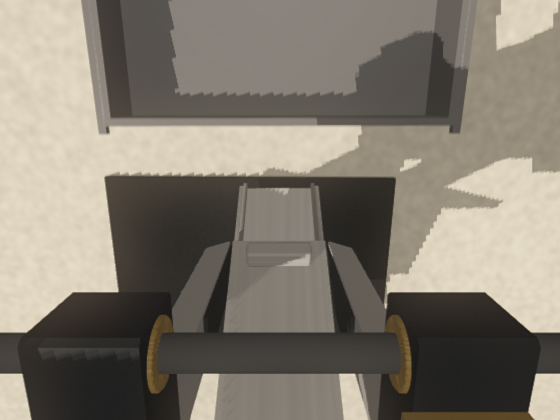

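The tin slid instead of turning because it wasn't pressed hard enough. Repeating with more downward push.

Emit:
apply_moves(
  deltas=[-1, 0, 0, 3, 0, -1, -2, 0, 4, 0, -1, -5, 0, 3, 0],
)

```text
t: 37.8
ee_pos: [444.7, 254.5, 54.2]
ee_rot: [[0.985, -0.173, -0.018], [-0.173, -0.985, -0.009], [-0.016, 0.011, -1.0]]
force: [3.4, -2.0, 7.7]
gripper_width: 0.49
```

Emit:
apply_moves(
  deltas=[-1, -6, 0, 2, 0, -1, -6, 0, 2, 0],
)

```text
t: 38.0
ee_pos: [437.2, 257.4, 54.5]
ee_rot: [[0.985, -0.174, -0.006], [-0.174, -0.985, -0.006], [-0.005, 0.007, -1.0]]
force: [2.3, 0.1, 6.3]
gripper_width: 0.489
```

Run:
```python
from h import *
W=camera("wrist");cv2.imwrite("pics/aq_w.png",W["img"][:,:,::-1]);s=st()
```

```text
t 38.05 [436.2 257.7  54.4] [[0.985, -0.173, -0.007], [-0.173, -0.985, -0.006], [-0.006, 0.007, -1.0]] [ 1.2 -0.9  7.1] 0.491
```

View pics/aq_w.png

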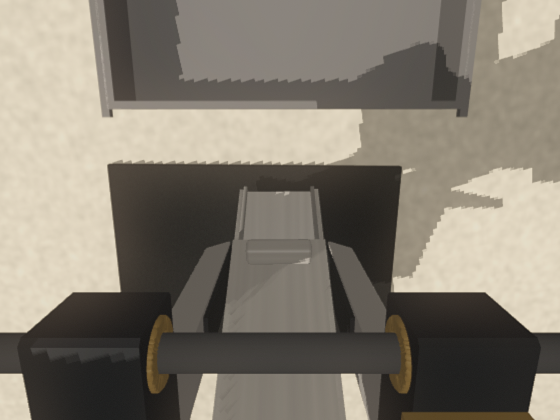

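The foot only slides on the mat (μ≈0.4). I'll use the tray wall instead: set the nose's sloping underside on top of the wall and lower the grip, which has a good lever for turning the nose up.

Emit:
apply_moves(
  deltas=[-1, 0, 0, -8, 0, -1, 0, 0, -12, 0, -1, 0, 0, -12, 0, -1, 3, 0, -10, 0, -1, 9, 0, -2, 0, -1, 11, 0, 0, 0, -1, 11, 0, 0, 0, -1, 10, 0, 0, 0, -1, 6, 0, 0, 0, -1, 0, 0, 0, 0],
  grip_force=22,
)

```text
t: 39.05
ee_pos: [487.3, 247.5, 96.7]
ee_rot: [[0.985, -0.174, -0.016], [-0.174, -0.985, -0.008], [-0.015, 0.011, -1.0]]
force: [0.7, 0.9, -1.9]
gripper_width: 0.49
```

Run:
```python
from h import *
W=camera("wrist");cv2.imwrite("pics/ar_w.png",W["img"][:,:,::-1]);s=st()
m=np.array([.985,-.174]);print("G along",(G_of(s)[:2]-[416.7,272.6])@m,"gz",G_of(s)[2])
```

```text
t 39.1 [486.8 247.6  96.5] [[0.985, -0.173, -0.017], [-0.174, -0.985, -0.008], [-0.015, 0.011, -1.0]] [ 0.4  0.2 -2.2] 0.491
G along 73.64677560018505 gz 115.53000586799524
```

View pics/ar_w.png

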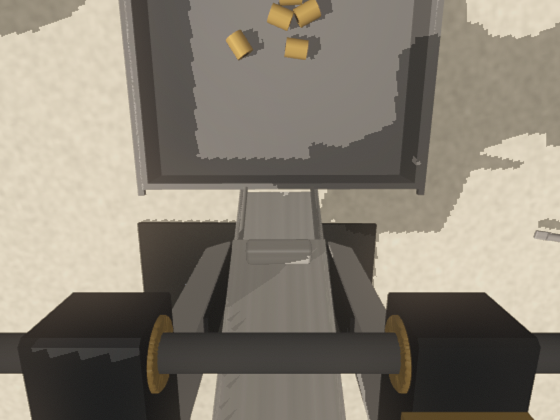

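Emit:
apply_moves(
  deltas=[-1, 5, 0, 0, 0, -1, 5, 0, 2, 0, -1, 2, 0, 5, 0, -1, 0, 0, 5, 0, -1, 0, 0, 3, 0],
)

```text
t: 39.6
ee_pos: [498.4, 245.4, 80.0]
ee_rot: [[0.985, -0.173, -0.018], [-0.173, -0.985, -0.008], [-0.016, 0.011, -1.0]]
force: [-0.5, -0.4, -2.6]
gripper_width: 0.486
```

Emit:
apply_moves(
  deltas=[-1, 0, 0, 3, 0, -1, 0, 0, 3, 0],
)

```text
t: 39.8
ee_pos: [497.7, 245.4, 73.0]
ee_rot: [[0.985, -0.172, -0.019], [-0.173, -0.985, -0.009], [-0.017, 0.012, -1.0]]
force: [0.5, 0.8, -1.9]
gripper_width: 0.484
```

Run:
```python
from h import *
W=camera("wrist");cv2.imwrite("pics/as_w.png",W["img"][:,:,::-1]);s=st()
S=camera("scene");crop(S,300,170,130,120,6,"as_s.png")
m=np.array([.985,-.174]);print("G along",(G_of(s)[:2]-[416.7,272.6])@m,"gz",G_of(s)[2])
```

```text
t 39.85 [497.7 245.3  72.6] [[0.985, -0.172, -0.019], [-0.173, -0.985, -0.009], [-0.017, 0.012, -1.0]] [ 1.5  0.  -1.9] 0.489
G along 84.82336709473878 gz 91.59192742258941
```

View pics/as_w.png

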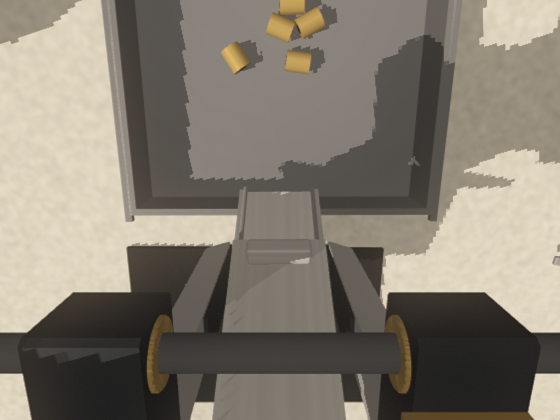

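View pics/as_s.png

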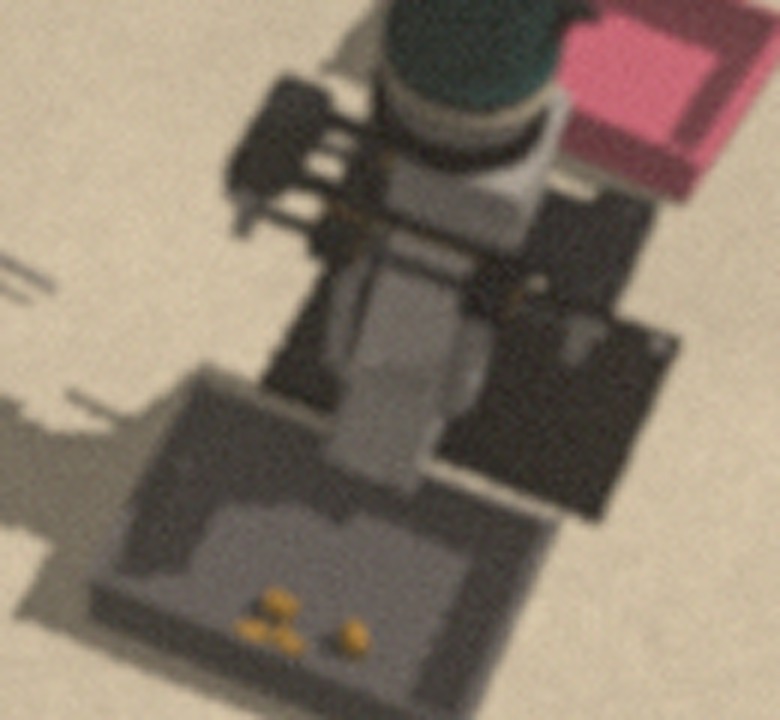

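Emit:
apply_moves(
  deltas=[-1, 0, 0, 4, 0, -1, -1, 0, 4, 0, -1, -2, 0, 4, 0],
)

```text
t: 40.2
ee_pos: [497.4, 246.7, 64.4]
ee_rot: [[0.985, -0.173, -0.011], [-0.173, -0.985, -0.006], [-0.009, 0.008, -1.0]]
force: [-0.5, -0.3, 3.4]
gripper_width: 0.491
```

Emit:
apply_moves(
  deltas=[-1, -2, 0, 4, 0, -1, -3, 0, 4, 0],
)

```text
t: 40.4
ee_pos: [492.3, 248.0, 57.6]
ee_rot: [[0.985, -0.173, -0.009], [-0.173, -0.985, -0.005], [-0.008, 0.007, -1.0]]
force: [-1.8, -0.6, 4.6]
gripper_width: 0.489
```

Run:
```python
from h import *
W=camera("wrist");cv2.imwrite("pics/at_w.png",W["img"][:,:,::-1]);s=st()
m=np.array([.985,-.174]);print("G along",(G_of(s)[:2]-[416.7,272.6])@m,"gz",G_of(s)[2])
```

```text
t 40.45 [491.3 248.1  56.5] [[0.985, -0.172, -0.011], [-0.172, -0.985, -0.005], [-0.01, 0.007, -1.0]] [-1.9  1.6  1.8] 0.49
G along 77.90042729498211 gz 75.51527523902507
```

View pics/at_w.png

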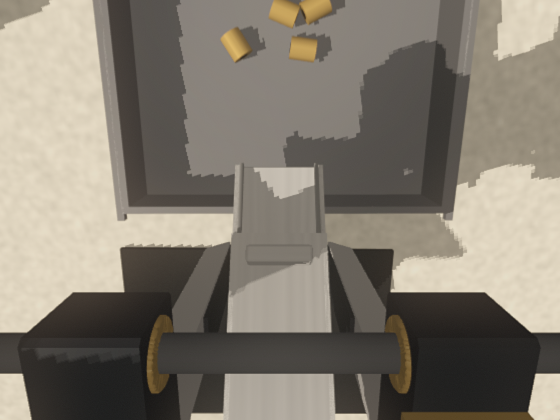

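The tin is turning nose-up (lip row 190→165). I'll reposition so that the nose tip itself bears on the wall, and lower again.

Emit:
apply_moves(
  deltas=[-1, 0, 0, -9, 0, -1, -2, 0, -9, 0, -1, -6, 0, -4, 0, -1, -6, 0, 0, 0, -1, -3, 0, 2, 0, -1, 0, 0, 4, 0, -1, 0, 0, 4, 0],
)

```text
t: 41.15
ee_pos: [470.7, 250.5, 66.4]
ee_rot: [[0.985, -0.172, -0.017], [-0.172, -0.985, -0.008], [-0.015, 0.01, -1.0]]
force: [0.3, -0.3, -1.7]
gripper_width: 0.489
```

Run:
```python
from h import *
W=camera("wrist");cv2.imwrite("pics/au_w.png",W["img"][:,:,::-1]);s=st()
m=np.array([.985,-.174]);print("G along",(G_of(s)[:2]-[416.7,272.6])@m,"gz",G_of(s)[2])
```

```text
t 41.2 [470.2 250.3  65.4] [[0.985, -0.172, -0.018], [-0.172, -0.985, -0.008], [-0.017, 0.011, -1.0]] [-0.2 -0.2 -2.6] 0.489
G along 56.841115784197974 gz 84.426422808141
```

View pics/au_w.png

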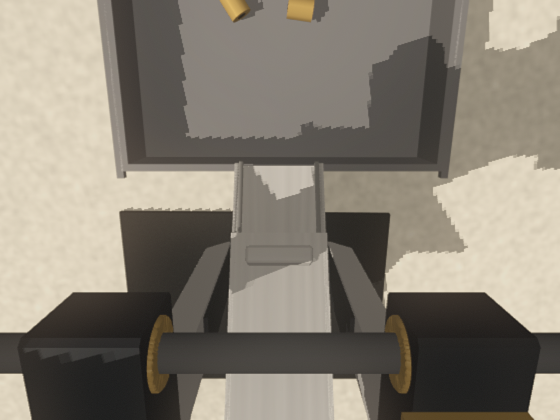

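Emit:
apply_moves(
  deltas=[-1, 0, 0, -8, 0, -1, 2, 0, -8, 0, -1, 6, 0, -2, 0, -1, 3, 0, 2, 0, -1, 0, 0, 4, 0, -1, 0, 0, 4, 0, -1, 0, 0, 4, 0],
)

```text
t: 41.9
ee_pos: [483.4, 248.1, 70.1]
ee_rot: [[0.985, -0.173, -0.017], [-0.173, -0.985, -0.008], [-0.015, 0.011, -1.0]]
force: [-0.8, 0.1, -2.2]
gripper_width: 0.486
```

Run:
```python
from h import *
W=camera("wrist");cv2.imwrite("pics/av_w.png",W["img"][:,:,::-1]);s=st()
m=np.array([.985,-.174]);print("G along",(G_of(s)[:2]-[416.7,272.6])@m,"gz",G_of(s)[2])
```

```text
t 41.95 [482.8 247.9  69.1] [[0.985, -0.173, -0.019], [-0.173, -0.985, -0.009], [-0.017, 0.012, -1.0]] [-0.6  0.4 -2.5] 0.485
G along 69.71120982479543 gz 88.0533020500303
```

View pics/av_w.png

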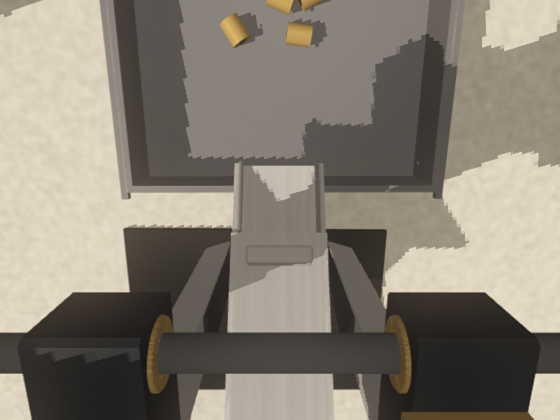

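Emit:
apply_moves(
  deltas=[-1, -1, 0, 4, 0, -1, -2, 0, 4, 0, -1, -3, 0, 3, 0, -1, -4, 0, 2, 0, -1, -4, 0, 1, 0],
)

```text
t: 42.45
ee_pos: [468.4, 250.1, 54.2]
ee_rot: [[0.985, -0.173, -0.017], [-0.173, -0.985, -0.009], [-0.015, 0.012, -1.0]]
force: [1.9, -1.0, 0.0]
gripper_width: 0.489
```

Run:
```python
from h import *
W=camera("wrist");cv2.imwrite("pics/aw_w.png",W["img"][:,:,::-1]);s=st()
m=np.array([.985,-.174]);print("G along",(G_of(s)[:2]-[416.7,272.6])@m,"gz",G_of(s)[2])
```

```text
t 42.5 [467.6 250.3  54. ] [[0.985, -0.172, -0.018], [-0.173, -0.985, -0.009], [-0.016, 0.012, -1.0]] [ 0.4 -1.2  0.1] 0.486
G along 54.35352674566231 gz 73.02545009996413
```

View pics/aw_w.png

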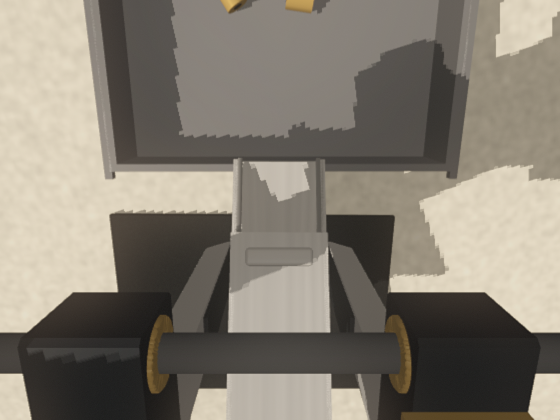

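Run:
```python
from h import *
W=camera("wrist");s=st();g=G_of(s)
im=W["img"]
# lip front edge ~ row 159, cols 241..321 ; lid front corners ~ (231,233),(327,233)
def res(v):
    M=R(np.radians(-10.1),v[0]);P=lambda q:g+M@(np.array(q)-[v[1],0,v[2]])
    return np.r_[proj(W,P([50,-23,51.5]))[0]-325,proj(W,P([50,23,51.5]))[0]-234,proj(W,P([50,0,51.5]))[1]-158.5,proj(W,P([50-v[3],0,56]))[1]-233,proj(W,P([50-v[3],-23,56]))[0]-327.5,proj(W,P([50-v[3],23,56]))[0]-230.5]
for L in (50,47,44):
    r=least_squares(lambda u:res([u[0],u[1],u[2],L]),[-.8,-20,54]);print(L,np.degrees(r.x[0]),r.x[1:],r.fun.round(1))
    M=R(np.radians(-10.1),r.x[0])
    for q in([32,0,0],[50,0,48.5]):
        P=g+M@(np.array(q)-[r.x[1],0,r.x[2]]);print(q,P.round(1),(P[:2]-[416.7,272.6])@np.array([.985,-.174]))
```

```text
t 42.55 [467.8 250.2  54.1] [[0.985, -0.172, -0.018], [-0.173, -0.985, -0.009], [-0.016, 0.012, -1.0]] [-0.4 -1.  -0.5] 0.488
50 -49.215235667932426 [-14.38724435  44.70934703] [-4.3  1.7 -0.7  0.6  1.8 -1.7]
[32, 0, 0] [464.6 251.    8.8] 50.9731345809164
[50, 0, 48.5] [512.4 242.5  26.8] 99.46586078126973
47 -45.047750599041755 [-12.73878234  46.89694122] [-3.5  1.1 -0.7  0.6  1.4 -1.4]
[32, 0, 0] [466.6 250.7   8.3] 52.945055744230515
[50, 0, 48.5] [512.9 242.4  29.8] 99.99734812756047
44 -39.93429097141156 [-11.04738031  49.68931443] [-2.7  0.5 -0.5  0.5  0.9 -1. ]
[32, 0, 0] [469.2 250.2   7.4] 55.63769406436527
[50, 0, 48.5] [513.5 242.3  33. ] 100.58353260424308
```

Emit:
apply_moves(
  deltas=[-1, 0, 0, -5, 0, -1, -5, 0, -2, 0, -1, -7, 0, 0, 0, -1, -6, 0, 2, 0, -1, 0, 0, 4, 0, -1, 0, 0, 4, 0, -1, 0, 0, 3, 0],
  grip_force=12,
)

```text
t: 43.25
ee_pos: [447.1, 254.3, 52.1]
ee_rot: [[0.985, -0.171, -0.019], [-0.172, -0.985, -0.008], [-0.017, 0.011, -1.0]]
force: [-3.5, -1.7, 11.8]
gripper_width: 0.495
```

Emit:
apply_moves(
  deltas=[-1, -2, 0, 4, 0, -1, -5, 0, 3, 0, -1, -5, 0, 3, 0],
)

```text
t: 43.55
ee_pos: [436.5, 256.3, 46.2]
ee_rot: [[0.985, -0.172, -0.014], [-0.172, -0.985, -0.007], [-0.013, 0.01, -1.0]]
force: [-1.5, -0.9, 0.3]
gripper_width: 0.49
```

Run:
```python
from h import *
W=camera("wrist");cv2.imwrite("pics/ax_w.png",W["img"][:,:,::-1]);s=st()
m=np.array([.985,-.174]);print("G along",(G_of(s)[:2]-[416.7,272.6])@m,"gz",G_of(s)[2])
```

```text
t 43.6 [435.2 256.4  45.4] [[0.985, -0.172, -0.016], [-0.172, -0.985, -0.007], [-0.015, 0.01, -1.0]] [-2.1  0.4  1. ] 0.486
G along 21.36242318507169 gz 64.40357953185344
```

View pics/ax_w.png

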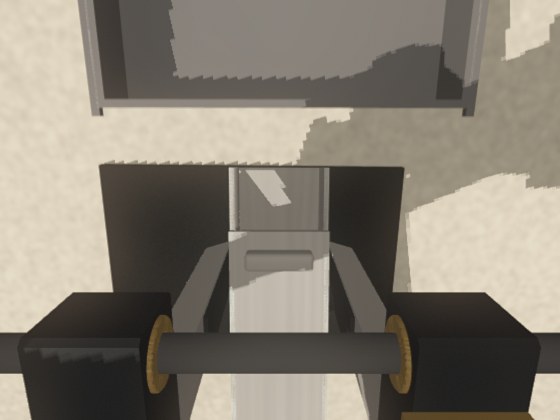

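Emit:
apply_moves(
  deltas=[-1, -4, 0, 2.5, 0, -1, -4, 0, 3, 0, -1, -3, 0, 3, 0, -1, -2, 0, 3, 0],
)

```text
t: 44.0
ee_pos: [429.7, 257.7, 41.0]
ee_rot: [[0.985, -0.172, 0.003], [-0.172, -0.985, -0.009], [0.005, 0.009, -1.0]]
force: [-2.4, -4.3, 12.7]
gripper_width: 0.488
```

Run:
```python
from h import *
W=camera("wrist");cv2.imwrite("pics/ay_w.png",W["img"][:,:,::-1]);s=st()
S=camera("scene");crop(S,310,160,130,110,6,"ay_s.png")
m=np.array([.985,-.174]);print("G along",(G_of(s)[:2]-[416.7,272.6])@m,"gz",G_of(s)[2])
```

```text
t 44.05 [429.6 257.7  40.9] [[0.985, -0.171, 0.004], [-0.171, -0.985, -0.009], [0.005, 0.009, -1.0]] [-0.1 -3.4 11.1] 0.491
G along 15.247617604472362 gz 59.89727396794605
```

View pics/ay_w.png

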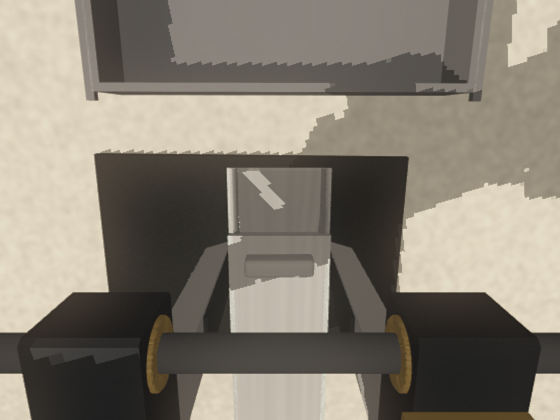

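View pics/ay_s.png

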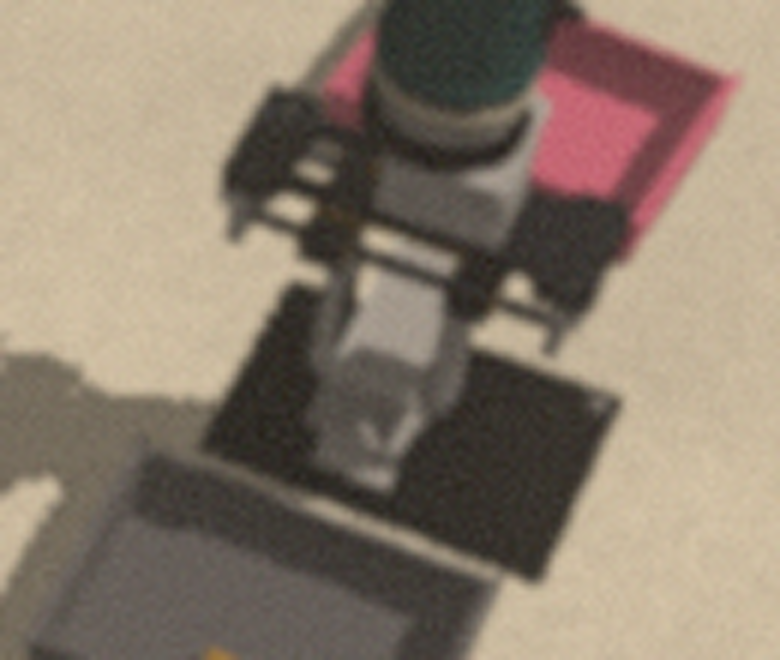

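The tin is back near level on the mat, pressed down with 11 N. I'll ease the pressure, let go, and look.

Emit:
apply_moves(
  deltas=[-1, 0, 0, -1, 0, 0.1, 0, 0, 0, 0, 0.25, 0, 0, 0, 0, 0.25, 0, 0, 0, 0, 0.25, 0, 0, -6, 0, 0.25, 0, 0, -10, 0, 0.25, 0, 0, -12, 0, 0.25, 0, 0, -14, 0, 0.25, 0, 0, -14, 0, 0.25, 0, 0, -10, 0],
)

```text
t: 45.1
ee_pos: [428.0, 258.4, 110.5]
ee_rot: [[0.985, -0.171, 0.0], [-0.171, -0.985, -0.01], [0.002, 0.009, -1.0]]
force: [-0.6, 0.2, 1.0]
gripper_width: 0.626
```

Run:
```python
from h import *
W=camera("wrist");cv2.imwrite("pics/az_w.png",W["img"][:,:,::-1]);s=st()
S=camera("scene");crop(S,310,160,130,110,6,"az_s.png")
```

```text
t 45.15 [429.1 259.  112.5] [[0.985, -0.171, 0.003], [-0.171, -0.985, -0.008], [0.005, 0.007, -1.0]] [ 0.9 -0.   1.3] 0.624
```

View pics/az_w.png

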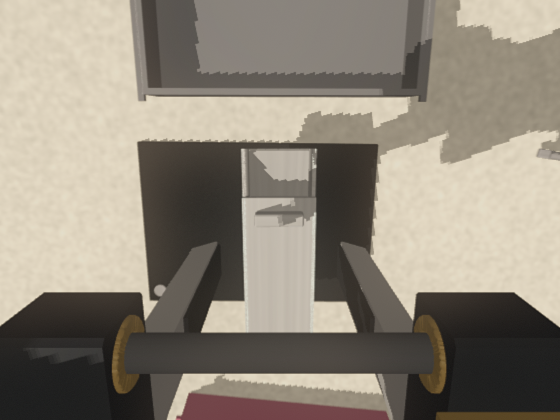

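View pics/az_s.png

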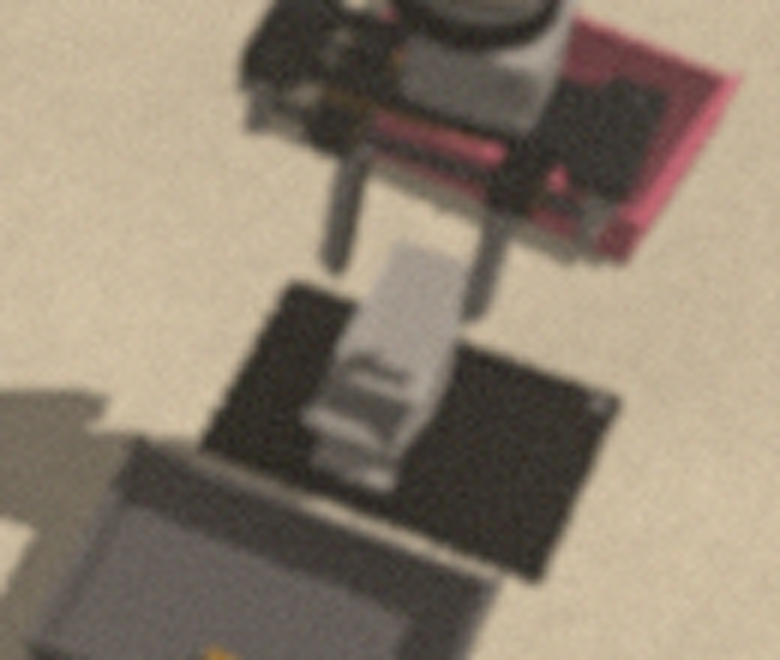

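The tin stands upright and free on the mat. I'll check its pose numerically, then back the arm off.

Emit:
apply_moves(
  deltas=[0.25, 0, 0, -10, 0, 0.25, -5, 0, -15, 0, 0.25, -10, 0, -15, 0, 0.25, -10, 0, -15, 0, 0.25, -10, 0, -10, 0, 0.25, 0, 0, 0, 0, 0.25, 0, 0, 0, 0],
)

```text
t: 45.9
ee_pos: [391.6, 264.8, 177.9]
ee_rot: [[0.985, -0.172, -0.002], [-0.172, -0.985, -0.011], [0.0, 0.011, -1.0]]
force: [0.4, 0.1, -1.1]
gripper_width: 0.623
```

Run:
```python
from h import *
W=camera("wrist");cv2.imwrite("pics/ba_w.png",W["img"][:,:,::-1]);s=st()
T=camera("top");cv2.imwrite("pics/ba_t.png",T["img"][:,:,::-1]);S=camera("scene");cv2.imwrite("pics/ba_s.png",S["img"][:,:,::-1])
```

```text
t 45.95 [391.7 264.8 177.9] [[0.985, -0.172, -0.002], [-0.172, -0.985, -0.01], [0.0, 0.011, -1.0]] [-0.4 -0.1 -0.2] 0.625
```

View pics/ba_w.png

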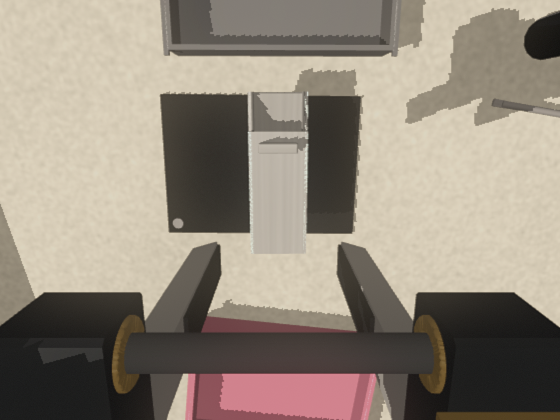

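View pics/ba_s.png

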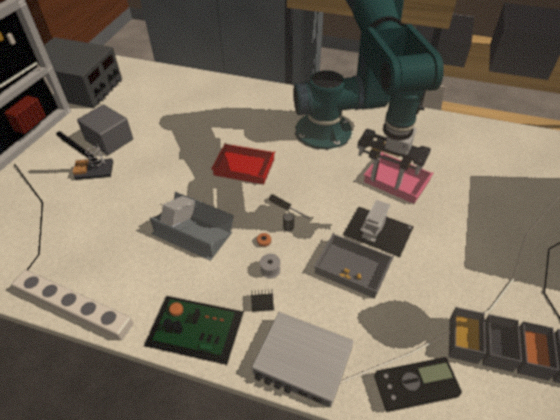

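View pics/ba_t.png

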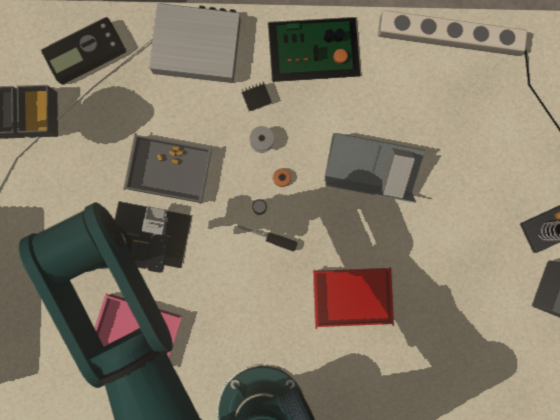

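Run:
```python
from h import *
W=camera("wrist");s=st();crop(W,235,80,90,185,3.2,"bb_w.png")
px=[(249,93.5),(307.5,93.5),(308,132),(248.5,132),(252.5,253),(305.5,253)]
def res(v):
    M=R(v[3],v[4]);L=v[5];q=[[50,23,51.5],[50,-23,51.5],[50-L,-23,56],[50-L,23,56],[-50-L,23,56],[-50-L,-23,56]]
    return np.concatenate([proj(W,v[:3]+M@(np.array(a)-[0,0,28]))-p for a,p in zip(q,px)])
for fixed in (0,1):
    f2=(lambda u:res(np.r_[u[:4],0,u[4]])) if fixed else res
    r=least_squares(f2,[424,258,33,-.17,30] if fixed else [424,258,33,-.17,0,30]);v=r.x;print(v.round(2),r.fun.round(1),"along",(v[:2]-[416.7,272.6])@np.array([.985,-.174]),(v[:2]-[416.7,272.6])@np.array([.174,.985]))
a=find_in("spacer1_mid",W)
T=camera("top");print([(x["point"],x["score"]) for n in["spacer1_mid"] for x in find_in(n,T)[:7]])
crop(T,120,130,100,140,4,"bb_t.png")
```

```text
t 46.1 [391.7 264.5 177.2] [[0.985, -0.172, -0.003], [-0.172, -0.985, -0.011], [-0.001, 0.012, -1.0]] [-0.4  0.1 -1. ] 0.622
[ 4.2631e+02  2.5751e+02  2.7850e+01 -1.7000e-01 -2.0000e-02  2.9330e+01] [-0.3  0.1  0.2 -0.1 -0.3 -0.   0.6  0.2 -0.8  0.1  0.6 -0.3] along 12.09260209188934 -13.186938929868981
[ 4.2672e+02  2.5746e+02  2.9420e+01 -1.7000e-01  2.9060e+01] [-0.6  0.1  0.5 -0.1 -0.1  0.1  0.4  0.3 -0.8 -0.   0.6 -0.4] along 12.500571227422924 -13.169659505148438
[]
```

View pics/bb_t.png

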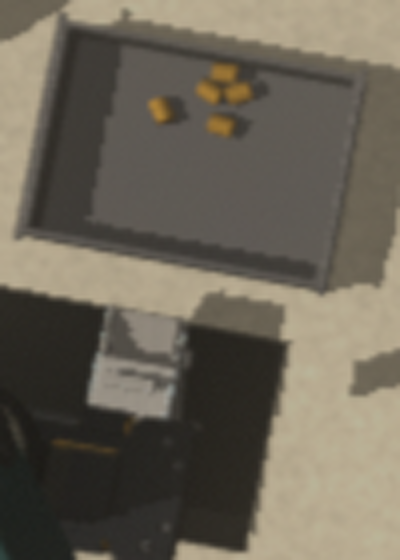

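View pics/bb_w.png

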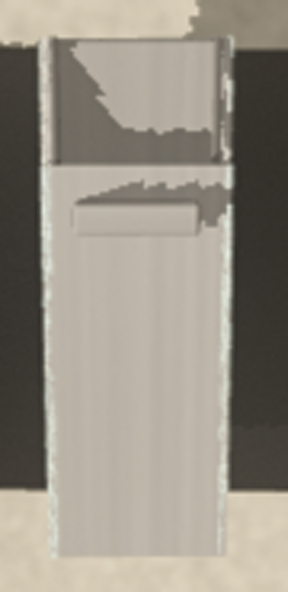

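```bash
python3 -c "
from bench import env;print(env.job_done())"
```

```text
the job is handed in; nothing more can be done
None
```

The job is handed in at about 46 s of the 58 s limit. All five spacers are in the grey tray, and the empty tin stands upright and released on the mat.

**What I did:**
1. I gripped the ridged, wedge-nosed tin across its seam in the rack's +y place, lifted it out and carried it to the mat. There I pivoted it level on its rear edge.
2. I pushed the lid to its 50 mm stop by its ridge and regripped at the seam.
3. I tipped the tin nose-down by hooking its foot on the tray's near wall and swinging the grip forward, since the tool itself cannot tilt. At about 60–70° the spacers ran out over the nose.
4. I turned the tin back up using the wall and the mat, let go, and moved the arm clear.

**Last checks:**
- **Spacers:** the wrist and top pictures show five spacers in the grey tray and none in the open front half of the tin.
- **Tin:** it is level to about 1°, and its centre is 12 mm forward and 13 mm to one side of the mat's middle.
- **Bystanders:** in the scene and top pictures the plain tin and the other things look where they were.

**What did not go cleanly:**
- **Lid crept on first placing:** it opened about 2 mm while I pivoted the tin level, instead of staying fully shut.
- **First tip failed:** the lid slid shut at about 33° with a 15 N grip. Nothing spilled. I put the tin back on the mat, reopened the lid, and tipped again with a grip further back at 40–60 N, which held it open.
- **Wrong nose-up method first:** pivoting the tin back on the mat only made its foot slide, so I used the tray wall.
- **Lid left part open:** it stands about 29 mm open on the finished tin.
- **One check gave nothing:** the trained network did not find the spacers in the last top picture, so their count is by eye.

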